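# Build up a washed filter holder on the vacuum manifold

## Robot

A 6-joint arm with a two-finger parallel gripper is mounted at the origin on a cart in front of the work surface, level with it; the furniture and walls round the work are solid. World frame = base frame: x ahead of the robot, y to its left, z up, the work surface at z = 0. Lengths are in mm, angles in rad, forces in N, time in s.
With the tool pointing down it reaches from about 350 to 875 mm from the base axis. Payload 4.2 kg.
Tool frame: the origin (TCP) lies at the very end of the fingers, on their centre line; the grasp point (between the pads) lies 19 mm behind it; z points along the fingers, y is the direction in which the jaws open and shut (so a half turn about z gives the same grasp; the last joint's range is limited). The gripper opens to 85 mm and grips with 20 to 120 N. Pads are 22 mm wide; open, the fingers measure 114 mm over their backs; the gripper's body (76 mm by 85 mm) begins 54 mm behind the grasp point. The pads swing forward as they close: fully open they stand 13 mm farther back than shut.
Start: joints at [0.259, 0.385, 0.008, 0, -1.194, -0.259], TCP at [624.979, 0.025, 231.312] pointing down, gripper open.
Joint ranges: [-3.14, 3.14], [-1.21, 2.06], [-1.07, 1.41], [-3.16, 2.05], [-2.99, -0.16], [-3.1, 3.1]. Speed limits (rad/s): [2.79, 2.79, 3.14, 3.14, 3.14, 3.14].

## Interface

Orientations are given as a unit quaternion [x, y, z, w].
In Python, from bench import arm gives the robot as it stands.
- The arm moves only by the tool apply_moves, never from a script. Its argument "plan" is one flat list of numbers, 5 for each row, row after row: the gripper's target within -1 to 1 (shut at 1, half-way at 0, fully open at -1), then the shift along the world's x, y, z in m, then the turn about the world's z in degrees. A call has 1 to 8 rows; each row is the pose to reach, as a shift and turn from the pose commanded when the call began; what a row does not reach only later rows make up. A row lasts 1/12 s, in which the tool goes at most 41.7 mm and 7.16 degrees, less where a joint would pass 70% of its speed; a pose out of reach is approached as far as the arm can. A call with a gripper value outside its range is refused whole. The fingers move at their own pace and stop on an object; the grip force is fixed at half the most. Time passes only in rows, so rows that repeat a pose let the fingers close. It gives the time, the measured TCP pose, the force and the opening at its end, in the units of the state.
- arm.read_state(): the state, without advancing time (a new reading comes with each control period).
- arm.get_image(name): name is "scene" or "side" or "wrist"; returns a dict with "color" (384x512x3 uint8, red, green, blue), "range_z" (384x512 float32, mm along the optical axis (not along the pixel's ray), 0 where there is no reading), "camera_matrix" (3x3 intrinsics, pixels), "k1" (the pictures are not rectified: a ray, as slopes to the right and down, at radius r is drawn at 1 + k1 r^2 times it, then the intrinsics apply), "camera_from_world" (4x4, takes a point from world to camera coordinates); the wrist camera has in their place "mount" (4x4, takes a point from camera to tool coordinates, whose origin is the TCP and whose axes are the flange's). Camera axes: x right, y down, z forward; pixel columns grow to the right and rows downward; lengths in mm; the calibration is good to about 2 mm. A picture is of the moment at which its call begins: read the wrist's pose just before it.
- arm.job_done(): hands the job in, once; it reports no verdict.
The state is a dict: "clock": time; "joints": joint angles; "joint_vel": joint speeds; "joint_efforts": joint torques, N m; "position": TCP position; "ee_rot": TCP orientation; "contact_force": force on the tool from outside, world axes, zero at the start; "wrist_torque": the same for the moment, N m; "gripper_width": finger opening in mm.
Only numpy, scipy, OpenCV 4.12 (cv2) and the standard library are available. Lean on these libraries where they do the work, as an engineer would, in place of code of your own. Each camera call takes 0.05 s, during which the arm holds its last target.

## Task

Build up the washed steel filter holder on the open place of the vacuum manifold, the one without a stopper, one part after another from the bottom up: first the filter disc, then the white seal ring on it, then the funnel, and last the lid on the funnel. Each part must sit fully home, level and centred in or on the one below, and everything must be let go. Leave the petri dish, the vial, the forceps, the little specimen cup and the rest of the bench as they are.

Things in the scene. Friction and masses are not known exactly. Their poses are not given: they have to be found in the camera images.
- manifold: Fixed steel vacuum manifold: a low pipe along its y axis with two stemmed cups. Origin on the worktop below the centre of the OPEN cup, z up; the other cup (black rubber stopper, top 96 mm up) is at y = +100 mm, stopcock levers at -x. Open cup: level rim 80 mm up, outside 56 mm; mouth 46 mm wide, narrowing within 4.5 mm to a 40 mm bore, 9 mm deep in all. No higher thing within 70 mm of its axis.
- disc: Filter disc, steel, 0.14 kg, 22 mm high: plug 36 mm diameter, 8 mm long, tapered to 30 mm at its end; flange 56 mm diameter at 8 to 17 mm height (grip here); raised dark dotted face 36 mm diameter, 5 mm high, tapered to 30 mm. Stands on its plug. Origin at the centre of the underside, z up. Home: flange on the open cup's rim, origin 72 mm above the worktop.
- ring: Seal ring, hard white plastic, 0.05 kg, outside 56 mm, hole 40 mm, 14 mm high, lying flat. Origin at the centre of its underside, z up. Home: round the raised face of the filter disc, lying on its flange; its origin is then 17 mm above the disc's.
- funnel: Funnel: straight open steel cup, 0.16 kg, 56 mm diameter, 80 mm high, wall 2.5 mm, mouth 51 mm; below it a foot 36 mm diameter, 7.5 mm long (within the 80 mm), tapered to 30 mm at its end. Stands on the foot; grip it near the rim. Origin at the centre of the foot's underside, z up. Home: foot in the seal ring's hole, shoulder on the ring; its origin is then 6.5 mm above the ring's.
- lid: Lid, steel, 0.09 kg: plug 44 mm diameter, 8 mm long, tapered to 37 mm at its end; flange 59 mm diameter at 8 to 12 mm height; upright black knob 18 mm diameter up to 34 mm height (12 mm neck below 17 mm; grip the knob). Stands on its plug. Origin at the centre of the underside, z up. Home: plug in the funnel's mouth, flange on its rim; its origin is then 72 mm above the funnel's.
- petri: Petri dish, clear, 57 mm in diameter, 15 mm high, loose bystander: leave alone. Origin at the centre of its underside.
- vial: Small clear bottle with white cap, 32 mm in diameter, 75 mm high, loose bystander: leave alone. Origin at the centre of its underside.
- forceps: Steel forceps lying flat along their y axis, 15 x 125 x 9 mm, loose bystander: leave alone. Origin at the centre of the underside.
- cup_small: Small specimen cup with screw lid, 41 mm in diameter, 39 mm high, loose bystander: leave alone. Origin at the centre of its underside.
Mind the look-alikes: they are no part of the job. Leave any green, pink or yellow look-alike of the lid alone.

How it is judged:
By the outcome, as a careful person would: the job done as asked, in the order asked, and still so for the second after the job is handed in, with the robot touching nothing.
It also fails if it takes over 99 s, if anything falls off the work surface, if the arm or the gripper's body presses on something with over 40 N, if the wrist force passes 120 N, or if a joint passes its speed limit or range.

## Working session

There is one attempt and no reset: what is moved stays moved. The work goes in short steps, Python scripts to look and compute and a tool call to move; the robot and the scene stay as the last step left them, time stands still between calls to the robot, and variables do not carry over. Pictures are saved under pics/ and viewed, and the job is handed in when it is done.

Besides the shell and the picture viewer there is one more tool, called after "Request:" as name(argument=value, ...) on one line, values as JSON. apply_moves: Moves the arm, as the interface text tells. Its arguments: {"type":"object","properties":{"plan":{"type":"array","items":{"type":"number"}}},"required":["plan"]}

```bash
mkdir -p pics; ls; cat > h.py <<'E'
import numpy as np, cv2, pickle, os
from bench import arm
def snap(name,tag):
    st=arm.read_state(); im=arm.get_image(name)
    im['state']=st
    pickle.dump(im,open(f'pics/{tag}.pkl','wb'))
    cv2.imwrite(f'pics/{tag}.png',cv2.cvtColor(im['color'],cv2.COLOR_RGB2BGR))
    return im
def load(tag): return pickle.load(open(f'pics/{tag}.pkl','rb'))
E
python3 - <<'E'
from h import *
print(arm.read_state())
for n in ['scene','side','wrist']:
    im=snap(n,n+'0'); print(n,im['camera_matrix'],im['k1'],im.get('camera_from_world'),im.get('mount'))
E
```

```text
pics
{'clock': 0.0, 'joints': array([ 2.58582336e-01,  3.85554499e-01,  6.57483439e-03, -5.16994611e-04,
       -1.19402475e+00, -2.58606472e-01]), 'joint_vel': array([ 0.00074974,  0.00077506,  0.00169598,  0.00081212,  0.00010831,
       -0.00084821]), 'joint_efforts': array([-9.55001960e-04, -3.92286408e+01,  1.88399577e+01,  4.18616563e+00,
       -4.72148502e-03,  8.27910434e-07]), 'position': array([6.24383335e+02, 4.52120413e-03, 2.30200225e+02]), 'ee_rot': array([-0.70703035,  0.7071823 ,  0.00076277, -0.00083356]), 'contact_force': array([ 0.29679803,  0.8762344 , -0.34534783]), 'wrist_torque': array([ 0.01913341, -0.00239821,  0.03233427]), 'gripper_width': 85.07187720341179}
scene [[430.3831504    0.         256.51142409]
 [  0.         430.3831504  193.52078817]
 [  0.           0.           1.        ]] -0.013976345806412445 [[ 6.98613827e-01 -7.15424555e-01  1.03163647e-02 -3.56491461e+02]
 [-3.44828491e-01 -3.49289333e-01 -8.71257869e-01  2.11312406e+02]
 [ 6.26922669e-01  6.05115417e-01 -4.90717127e-01  9.87722801e+02]
 [ 0.00000000e+00  0.00000000e+00  0.00000000e+00
[... 177 characters left out ...]
[-5.25722804e-01 -8.50651624e-01  2.71074175e-03  2.83057488e+02]
 [-3.81738627e-01  2.33073337e-01 -8.94400604e-01  2.38336772e+02]
 [ 7.60191524e-01 -4.71241589e-01 -4.47258551e-01  1.15004502e+03]
 [ 0.00000000e+00  0.00000000e+00  0.00000000e+00  1.00000000e+00]] None
wrist [[305.23386265   0.         258.87192259]
 [  0.         305.23386265 189.58810866]
 [  0.           0.           1.        ]] 0.014837848169291908 None [[-1.11253679e-04 -9.46061512e-01 -3.23987043e-01  8.39412023e+01]
 [ 9.99999671e-01 -3.65618591e-04  7.24238946e-04  3.17533146e-01]
 [-8.03630278e-04 -3.23986856e-01  9.46061241e-01 -1.42623058e+02]
 [ 0.00000000e+00  0.00000000e+00  0.00000000e+00  1.00000000e+00]]
```

View pics/scene0.png

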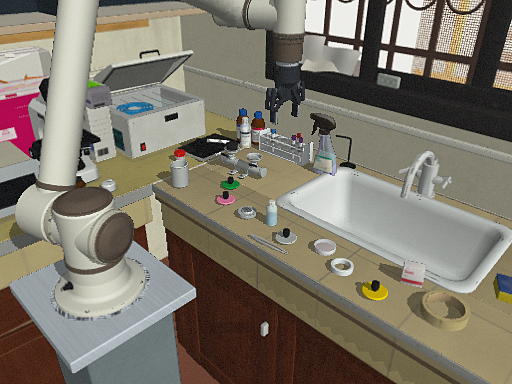

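View pics/side0.png

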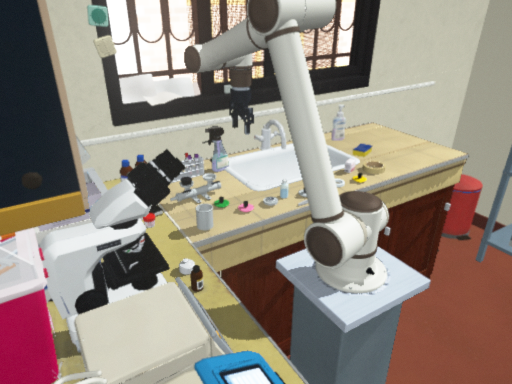

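View pics/wrist0.png

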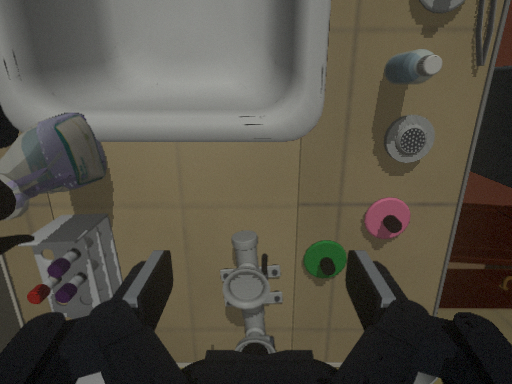

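```bash
cat >> h.py <<'E'
from scipy.spatial.transform import Rotation as R
def undist(im,u,v):
    K=im['camera_matrix'];k=im['k1']
    xd=(np.asarray(u,float)-K[0,2])/K[0,0]; yd=(np.asarray(v,float)-K[1,2])/K[1,1]
    x,y=xd.copy(),yd.copy()
    for _ in range(20):
        s=1+k*(x*x+y*y); x=xd/s;y=yd/s
    return x,y
def w_from_c(im):
    if im.get('camera_from_world') is not None: return np.linalg.inv(im['camera_from_world'])
    st=im['state'];T=np.eye(4);T[:3,:3]=R.from_quat(st['ee_rot']).as_matrix();T[:3,3]=st['position']
    return T@im['mount']
def cloud(im):
    v,u=np.mgrid[0:384,0:512]; x,y=undist(im,u,v); z=im['range_z']
    P=np.stack([x*z,y*z,z,np.ones_like(z)],-1)@w_from_c(im).T
    P=P[...,:3]; P[z<=0]=np.nan
    return P
def ray(im,u,v):
    T=w_from_c(im);x,y=undist(im,u,v); d=T[:3,:3]@np.array([float(x),float(y),1.0]); return T[:3,3],d
def onz(im,u,v,z):
    o,d=ray(im,u,v); return o+d*(z-o[2])/d[2]
def tri(*obs):
    A=np.zeros((3,3));b=np.zeros(3)
    for im,u,v in obs:
        o,d=ray(im,u,v);d=d/np.linalg.norm(d);M=np.eye(3)-np.outer(d,d);A+=M;b+=M@o
    p=np.linalg.solve(A,b)
    res=[np.linalg.norm(np.cross(p-ray(*o)[0],ray(*o)[1]/np.linalg.norm(ray(*o)[1]))) for o in obs]
    return p,res
def proj(im,p):
    c=np.linalg.inv(w_from_c(im))@np.append(p,1);x,y=c[0]/c[2],c[1]/c[2];s=1+im['k1']*(x*x+y*y)
    K=im['camera_matrix'];return K[0,0]*x*s+K[0,2],K[1,1]*y*s+K[1,2]
def crop(tag,u0,v0,u1,v1,f,out):
    c=cv2.imread(f'pics/{tag}.png')[v0:v1,u0:u1]
    cv2.imwrite(f'pics/{out}.png',cv2.resize(c,None,fx=f,fy=f,interpolation=cv2.INTER_CUBIC))
E
python3 - <<'E'
from h import *
crop('scene0',150,130,310,250,5,'c1'); crop('scene0',230,190,480,330,3,'c2')
im=load('scene0');P=cloud(im)
for n,(u,v) in dict(disc=(247,210),lid=(287,239),ring_side=(342,272),funnel=(180,180),fr=(180,165),pet=(325,247),vial=(271,205),pink=(226,200),green=(231,185),yellow=(375,293),cup=(255,158),man=(245,168),tape=(445,310),x=(108,186)).items(): print(n,P[v,u].round(),im['range_z'][v,u])
im=load('wrist0');P=cloud(im)
for n,(u,v) in dict(disc=(410,138),green=(325,262),pink=(388,218),cup=(245,288),rimL=(226,288),rimR=(264,290),table=(200,200)).items(): print(n,P[v,u].round(),im['range_z'][v,u])
E
```

```text
disc [446. -24.  21.] 1242.0969
lid [ 429. -192.   12.] 1134.9978
ring_side [ 419. -372.   13.] 1018.6235
funnel [406. 238.  36.] 1368.6576
fr [437. 277.  65.] 1397.882
pet [ 466. -287.   16.] 1098.1436
vial [ 460. -103.   66.] 1181.4774
pink [453.  74.  11.] 1310.551
green [528. 133.  12.] 1393.2725
yellow [ 412. -466.   12.] 958.37134
cup [640. 134.  71.] 1435.1223
man [621. 163.  31.] 1460.3134
tape [ 486. -596.   -1.] 932.1228
x [234. 387.  22.] 1357.649
disc [450. -26.  22.] 350.77167
green [538. 133.  30.] 394.9687
pink [463.  73.  24.] 381.09976
cup [640. 142.  71.] 358.93243
rimL [661. 136.  78.] 350.62668
rimR [618. 140.  77.] 352.77475
table [701.  59.  -1.] 400.11865
```

View pics/c1.png

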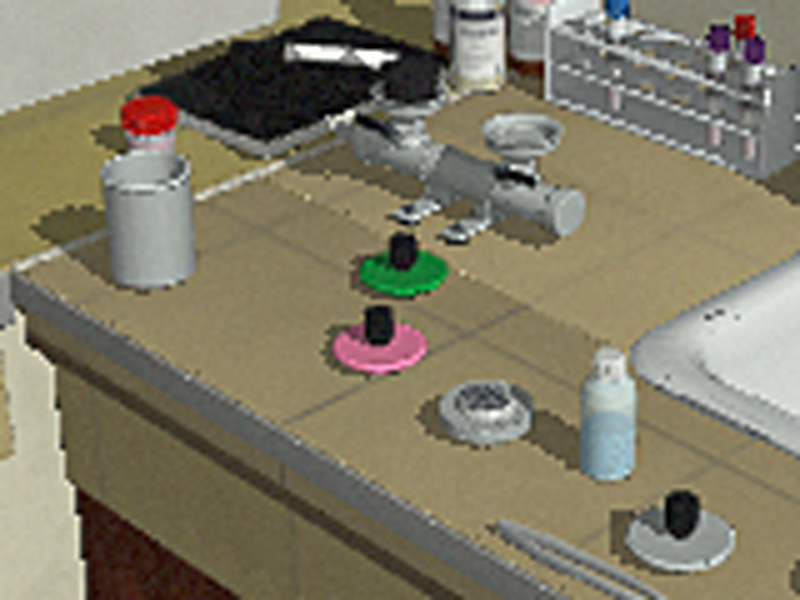

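View pics/c2.png

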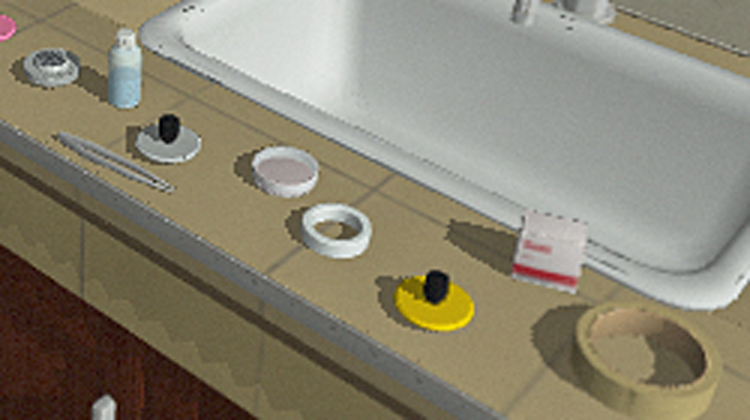

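```bash
cat >> h.py <<'E'
from scipy.optimize import least_squares
def reg(P,c,r,z0,z1):
    m=np.isfinite(P[...,2])&(np.hypot(P[...,0]-c[0],P[...,1]-c[1])<r)&(P[...,2]>z0)&(P[...,2]<z1)
    return P[m]
def edgecirc(Q,c,n=36,R=None):
    # outermost points per angular sector -> robust circle
    for it in range(3):
        a=np.arctan2(Q[:,1]-c[1],Q[:,0]-c[0]);d=np.hypot(Q[:,0]-c[0],Q[:,1]-c[1])
        E=[]
        for k in range(n):
            m=(a>=-np.pi+2*np.pi*k/n)&(a<-np.pi+2*np.pi*(k+1)/n)
            if m.sum()>0: E.append(Q[m][np.argmax(d[m])])
        E=np.array(E)
        f=(lambda p:np.hypot(E[:,0]-p[0],E[:,1]-p[1])-(R or p[2]))
        s=least_squares(f,[c[0],c[1],28],loss='soft_l1',f_scale=1.0);c=s.x[:2]
    return s.x, len(E), np.std(f(s.x))
E
python3 - <<'E'
from h import *
for t in ['wrist0','scene0','side0']:
    im=load(t);P=cloud(im);print(t)
    for n,c,z0,z1,r in [('cup',(640,139),74,85,36),('disc',(450,-25),13,20,36),('discTop',(450,-25),20.5,26,30),('lidfl',(435,-192),8,15,36),('lidknob',(435,-192),28,40,20),('ring',(425,-372),9,18,36),('funnel',(415,245),72,90,40),('table',(560,20),-10,10,30)]:
        Q=reg(P,c,r,z0,z1)
        if len(Q)<20: print(n,len(Q));continue
        print(n,len(Q),np.median(Q[:,2]).round(1),edgecirc(Q,c)[0].round(1),edgecirc(Q,c)[1:],((Q.min(0)+Q.max(0))/2).round(1),np.ptp(Q,axis=0).round(1))
E
```

```text
wrist0
cup 762 78.9 [638.9 136.3  26.9] (36, np.float64(0.3354811896260061)) [639.  136.6  77.8] [53.8 54.1  7.5]
disc 1176 17.2 [447.8 -23.8  27.5] (36, np.float64(0.3179399209543286)) [447.5 -23.9  16.5] [55.8 55.   6.9]
discTop 615 22.4 [448.  -24.   15.9] (36, np.float64(0.6583727912705795)) [447.8 -24.5  22.9] [32.4 32.1  4.8]
lidfl 362 12.0 [ 434.9 -191.1   35. ] (10, np.float64(0.11200890727749026)) [ 435.1 -161.1   11.4] [45.5 10.   5.8]
lidknob 0
ring 0
funnel 93 76.3 [416.1 265.   19.9] (10, np.float64(0.40562042091895484)) [406.2 276.6  76.2] [18.9 16.7  8.3]
table 1690 -0.1 [559.9  20.1  29.7] (36, np.float64(0.2195296541208811)) [559.8  20.2  -0.8] [59.  59.2  6.2]
scene0
cup 68 79.0 [637.6 138.4  25.8] (32, np.float64(2.510375294991812)) [637.6 138.   78.3] [54.6 55.   8.1]
disc 116 17.5 [447.1 -22.9  26.9] (35, np.float64(1.898683444814937)) [446.5 -23.3  16.5] [54.2 54.6  6.7]
discTop 52 22.4 [446.1 -23.2  13.4] (35, np.float64(3.266509867302589)) [447.  -22.8  22.7] [30.8 33.9  4. ]
lidfl 176 12.2 [ 433.4 -183.9   27. ] (32, np.float64(2.6446739734640743)) [ 434.4 -1
[... 554 characters left out ...]
.9 140.9  77.6] [55.8 51.1  7.2]
disc 64 16.3 [446.6 -20.2  25.6] (29, np.float64(3.2234175761231043)) [445.6 -22.   16.5] [52.5 56.4  6.8]
discTop 23 22.6 [447.2 -19.8  12. ] (18, np.float64(3.2854268443314236)) [446.9 -21.6  22.9] [27.  28.6  4.8]
lidfl 26 10.9 [ 413.9 -242.4   82.8] (9, np.float64(4.315992164419914)) [ 440.8 -168.4   11.2] [43.6 22.2  4. ]
lidknob 0
ring 28 11.6 [ 439.7 -355.7   21.9] (18, np.float64(3.0302796730621897)) [ 437.1 -359.7   12.4] [44.7 44.7  6.5]
funnel 56 77.7 [422.8 263.6  27.7] (24, np.float64(1.9379656229744948)) [422.1 259.2  77. ] [59.3 49.4  9.3]
table 82 -0.6 [560.4  19.4  25.8] (36, np.float64(4.874297570553528)) [560.   20.1  -0. ] [58.2 56.8  7.2]
```

Request:
apply_moves(plan=[-1,-0.177,-0.024,-0.111,0,-1,-0.177,-0.024,-0.111,0,-1,-0.177,-0.024,-0.111,0,-1,-0.177,-0.024,-0.111,0,-1,-0.177,-0.024,-0.111,0,-1,-0.177,-0.024,-0.111,0,-1,-0.177,-0.024,-0.111,0])

```text
clock: 0.73
position: [443.7, -25.1, 118.6]
ee_rot: [-0.707, 0.707, 0.002, -0.003]
contact_force: [0.8, -0.0, 0.8]
gripper_width: 85.2
```

```bash
cat >> h.py <<'E'
def fits(P,L):
    for n,c,z0,z1,r in L:
        Q=reg(P,c,r,z0,z1)
        if len(Q)<20: print(n,len(Q));continue
        e=edgecirc(Q,c); print(n,len(Q),np.median(Q[:,2]).round(1),e[0].round(1),e[1],e[2].round(2))
E
python3 - <<'E'
from h import *
im=snap('wrist','wrist1');print(im['state']['clock'],im['state']['position'],im['state']['contact_force'])
fits(cloud(im),[('disc',(448,-24),13,20,36),('discTop',(448,-24),20.5,26,30),('lidfl',(435,-184),8,15,36)])
E
```

```text
0.7333 [443.74843476 -25.10121091 118.59871589] [ 0.82951235 -0.04530958  0.79898843]
disc 2066 17.0 [447.8 -23.9  27.7] 36 0.22
discTop 1092 22.2 [447.9 -24.1  16.2] 36 0.41
lidfl 954 11.8 [ 435.  -183.9   29.8] 12 0.15
```

View pics/wrist1.png

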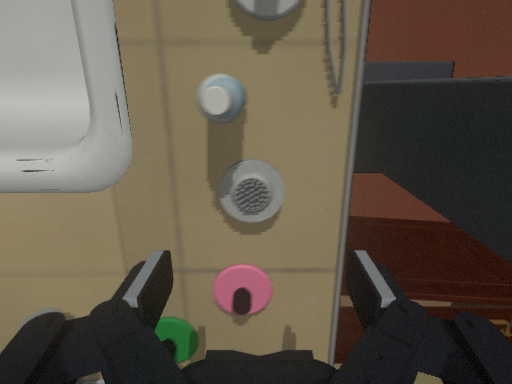

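Request:
apply_moves(plan=[-1,0,0,-0.04,0,-1,0,0,-0.07,0,-1,0,0,-0.09,0,-1,0,0,-0.09,0,-1,0,0,-0.09,0,-1,0,0,-0.09,0])

```text
clock: 1.28
position: [450.4, -23.4, 31.6]
ee_rot: [0.707, -0.707, 0.001, -0.001]
contact_force: [-0.4, -0.6, 0.1]
gripper_width: 85.2
```

Request:
apply_moves(plan=[-1,0,0,-0.015,0,-1,0,0,-0.025,0,-1,0,0,-0.025,0,-1,0,0,-0.025,0])

```text
clock: 1.62
position: [449.3, -23.6, 6.5]
ee_rot: [0.707, -0.707, 0.001, -0.001]
contact_force: [1.0, 0.2, -0.1]
gripper_width: 85.4
```

```bash
python3 - <<'E'
from h import *
for i in range(3):
    im=snap('wrist','wrist2');print(im['state']['clock'],im['state']['position'],im['state']['contact_force'])
E
```

```text
1.6167 [449.32316674 -23.64086675   6.53566602] [ 1.021673    0.15389276 -0.09352985]
1.6667 [449.42125102 -23.60875604   6.69961806] [-0.49276054  0.86636956 -0.50725187]
1.7167 [449.32274064 -23.61885012   6.67722416] [-0.19931264 -0.96091937  0.89602392]
```

View pics/wrist2.png

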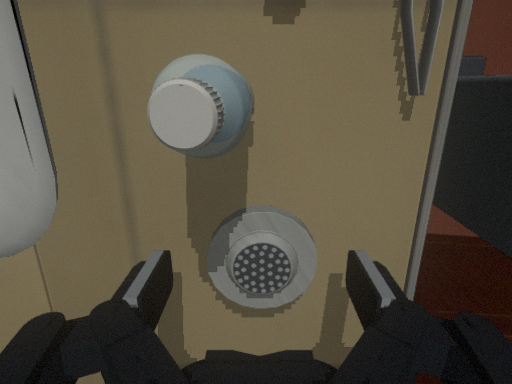

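Request:
apply_moves(plan=[-1,-0.001,0,-0.002,0,0.5,-0.001,0,-0.002,0,1,-0.001,0,-0.002,0,1,-0.001,0,-0.002,0,1,-0.001,0,-0.002,0,1,-0.001,0,-0.002,0,1,-0.001,0,-0.002,0,1,-0.001,0,-0.002,0])

```text
clock: 2.43
position: [447.2, -23.9, 4.1]
ee_rot: [0.707, -0.707, 0.0, -0.0]
contact_force: [-1.4, 0.6, 7.0]
gripper_width: 52.4
```

```bash
python3 - <<'E'
from h import *
im=snap('wrist','wrist3');print(im['state'])
E
```

```text
{'clock': 2.4333, 'joints': array([ 3.11535900e-01,  4.13748582e-01, -6.87018618e-01,  4.42805869e-04,
       -4.69555988e-01, -3.11468855e-01]), 'joint_vel': array([ 1.74339165e-03, -2.53262432e-04,  3.14658352e-06, -8.36796717e-04,
       -8.32955229e-04, -2.26833631e-04]), 'joint_efforts': array([-1.80597017e-01, -2.80428368e+01,  8.75218928e+00,  1.84044074e+00,
        4.86291703e-01,  5.68852003e-03]), 'position': array([447.21948088, -23.92935177,   4.10797768]), 'ee_rot': array([ 7.07270037e-01, -7.06943441e-01,  1.97143601e-04, -1.64758184e-04]), 'contact_force': array([-1.36853818,  0.61970621,  7.00667059]), 'wrist_torque': array([ 0.14478069,  0.55005918, -0.01993349]), 'gripper_width': 52.358496051123986}
```

View pics/wrist3.png

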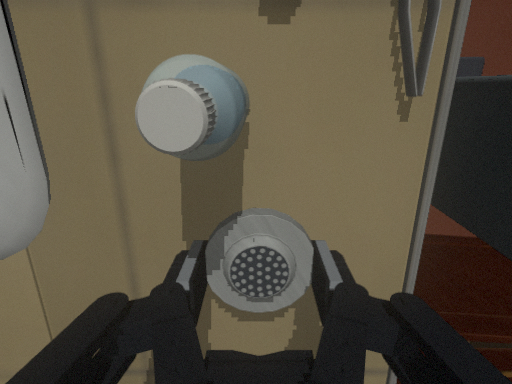

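Request:
apply_moves(plan=[1,0,0,0.01,0,1,0,0,0.03,0,1,0,0,0.05,0,1,0,0,0.05,0,1,0,0,0.05,0])

```text
clock: 2.9
position: [447.4, -23.8, 54.0]
ee_rot: [-0.707, 0.707, -0.0, 0.001]
contact_force: [-0.1, -0.3, -1.4]
gripper_width: 51.9
```

```bash
python3 - <<'E'
from h import *
im=snap('wrist','wrist4');print(im['state']['position'],im['state']['contact_force'],im['state']['gripper_width'])
p=im['state']['position'];P=cloud(im)
fits(P,[('t',p[:2],p[2]+7,p[2]+15,29),('t',p[:2],p[2]+15.5,p[2]+21,25)])
im=snap('side','side1');im=snap('scene','scene1')
crop('wrist4',150,180,370,384,3,'c4');
E
```

```text
[447.38479012 -23.78747786  53.95523689] [-0.08575047 -0.27043511 -1.42521862] 51.86531519638114
t 5580 66.7 [447.1 -23.8  27.8] 36 0.59
t 3246 71.9 [447.  -24.3  17. ] 36 0.29
```

View pics/c4.png

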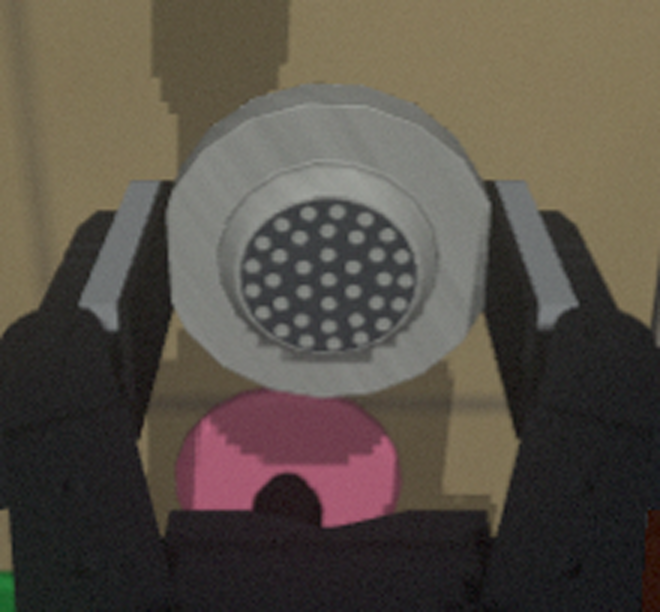

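Request:
apply_moves(plan=[1,0.01,0.005,0.04,0,1,0.192,0.084,0.127,0,1,0.192,0.084,0.127,0,1,0.192,0.084,0.127,0,1,0.192,0.084,0.127,0,1,0.192,0.084,0.127,0,1,0.192,0.084,0.127,0,1,0.192,0.084,0.127,0])

```text
clock: 3.72
position: [641.3, 61.3, 179.1]
ee_rot: [0.707, -0.707, 0.0, -0.0]
contact_force: [-0.8, -0.3, -2.3]
gripper_width: 52.1
```

Request:
apply_moves(plan=[1,0,0,0,0,1,0,0,0,0])

```text
clock: 3.88
position: [637.1, 59.5, 178.2]
ee_rot: [-0.707, 0.707, 0.001, -0.002]
contact_force: [-0.3, -0.5, -1.1]
gripper_width: 52.1
```

```bash
python3 - <<'E'
from h import *
im=snap('wrist','wrist5');print(im['state']['position'],im['state']['contact_force'],im['state']['gripper_width'])
p=im['state']['position'];P=cloud(im)
fits(P,[('t',p[:2],p[2]+7,p[2]+15,29),('cup',(639,136.4),74,85,36)])
Q=reg(P,p[:2],27,p[2]+10,p[2]+15);A=np.c_[Q[:,:2]-p[:2],np.ones(len(Q))];print(np.linalg.lstsq(A,Q[:,2],rcond=None)[0])
E
```

```text
[637.11083146  59.45216029 178.16691601] [-0.31837938 -0.51316072 -1.05368077] 52.14513334911853
t 5606 190.8 [636.9  59.5  27.8] 36 0.6
cup 0
[-4.64379069e-03 -5.22428677e-03  1.90893814e+02]
```

View pics/wrist5.png

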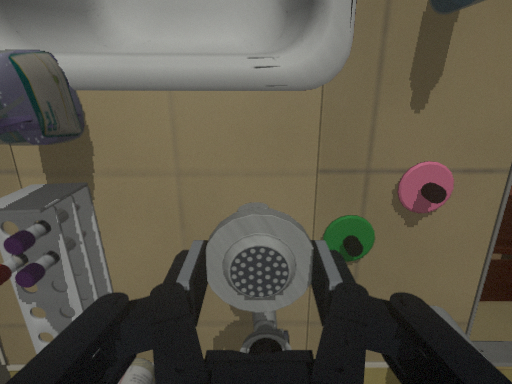

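Request:
apply_moves(plan=[1,-0.08,0,0,0,1,-0.08,0,0,0,1,-0.08,0,0,0,1,-0.08,0,0,0,1,-0.08,0,0,0])

```text
clock: 4.35
position: [558.9, 59.8, 181.0]
ee_rot: [0.707, -0.707, 0.0, -0.001]
contact_force: [0.2, -0.1, -1.1]
gripper_width: 51.9
```

```bash
python3 - <<'E'
from h import *
im=snap('wrist','wrist6');print(im['state']['position'],im['state']['contact_force'],im['state']['gripper_width'])
P=cloud(im)
fits(P,[('cup',(639,136.4),74,85,36)])
crop('wrist6',60,180,260,330,4,'c6')
for t in ['wrist0','wrist6']:
    P=cloud(load(t)); Q=reg(P,(639,137),40,76.5,83)
    f=lambda p:np.maximum(0,np.abs(np.hypot(Q[:,0]-p[0],Q[:,1]-p[1])-25.5)-2.0)
    s=least_squares(f,[639,137]);print(t,len(Q),s.x,s.cost,[proj(load(t),(s.x[0]+28*a,s.x[1]+28*b,80)) for a,b in [(1,0),(-1,0),(0,1),(0,-1)]])
E
```

```text
[558.87486328  59.77875434 181.01307112] [ 0.20301404 -0.10930563 -1.07529051] 51.88099895814332
cup 576 79.0 [639.2 135.8  26.3] 20 0.8
wrist0 656 [638.75600265 135.50290764] 396.8182065929082 [(np.float64(221.0297554404904), np.float64(288.62757405020744)), (np.float64(270.20935801768906), np.float64(288.50929957562255)), (np.float64(245.96231585560372), np.float64(308.7980087991479)), (np.float64(245.27526256700128), np.float64(267.27869579470007))]
wrist6 508 [636.47297857 137.00237411] 98.29920391362863 [(np.float64(144.141255678419), np.float64(269.1353501167769)), (np.float64(204.8546220950069), np.float64(269.04181097144914)), (np.float64(177.09539115125023), np.float64(294.4373763570414)), (np.float64(171.78449598420906), np.float64(242.0837406898383))]
```

View pics/c6.png

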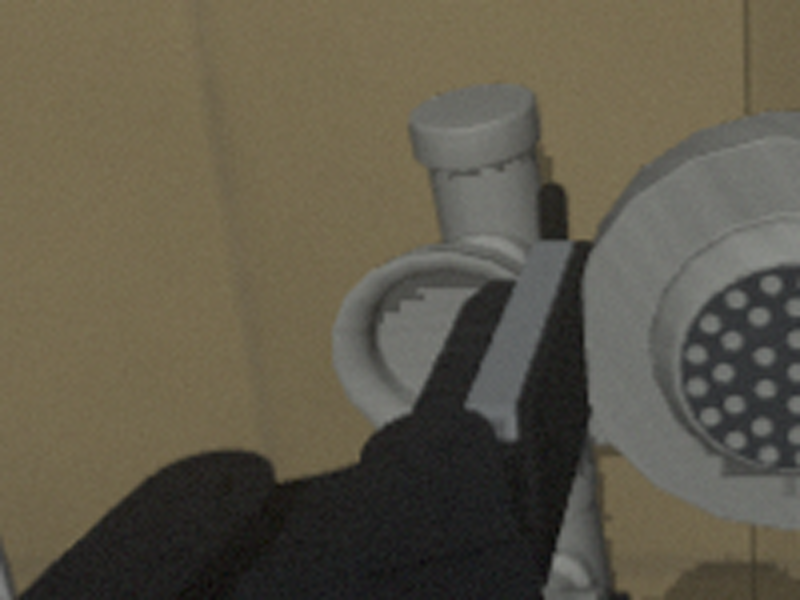

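```bash
python3 - <<'E'
from h import *
crop('wrist0',205,225,285,325,8,'c0')
E
```

```text
(no output)
```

View pics/c0.png

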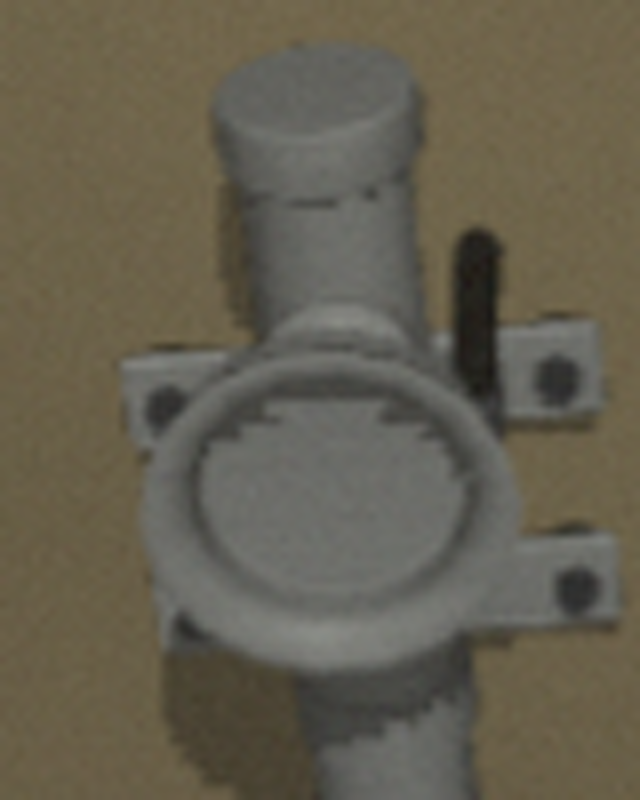

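Request:
apply_moves(plan=[1,0.0792,0.0765,0,0,1,0.0792,0.0765,0,0,1,0.0792,0.0765,-0.02,0,1,0.0792,0.0765,-0.05,0,1,0.0792,0.0765,-0.075,0,1,0.0792,0.0765,-0.075,0,1,0.0792,0.0765,-0.075,0,1,0.0792,0.0765,-0.075,0])

```text
clock: 5.07
position: [639.9, 136.6, 106.9]
ee_rot: [0.707, -0.707, 0.001, -0.001]
contact_force: [-0.5, 0.1, -1.1]
gripper_width: 51.9
```

Request:
apply_moves(plan=[1,0,0,0,0,1,0,0,0,0])

```text
clock: 5.23
position: [639.4, 136.7, 107.7]
ee_rot: [-0.707, 0.707, -0.001, 0.002]
contact_force: [0.2, -0.1, -1.0]
gripper_width: 52.1
```

```bash
python3 - <<'E'
from h import *
im=snap('wrist','wrist7');print(im['state']['position'],im['state']['contact_force'],im['state']['gripper_width'])
im=snap('scene','scene2');crop('scene2',210,110,290,190,8,'c7');im=snap('side','side2');
print(arm.read_state()['position'])
E
```

```text
[639.42909195 136.74414894 107.74455575] [ 0.21240816 -0.12898787 -0.9534494 ] 52.07177902343435
[638.63092219 136.62248111 106.72830018]
```

View pics/c7.png

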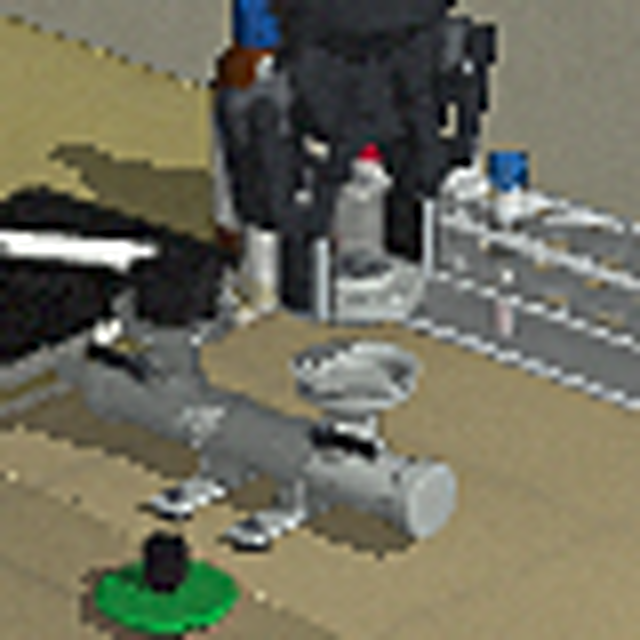

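Request:
apply_moves(plan=[1,0,0,-0.01,0,1,0,0,-0.018,0,1,0,0,-0.022,0,1,0,0,-0.024,0,1,0,0,-0.026,0,1,0,0,-0.026,0])

```text
clock: 5.88
position: [638.0, 136.4, 78.6]
ee_rot: [0.707, -0.707, -0.0, 0.001]
contact_force: [0.2, -0.2, -2.4]
gripper_width: 51.9
```

Request:
apply_moves(plan=[1,0,0,-0.001,0,1,0,0,-0.002,0,1,0,0,-0.003,0,1,0,0,-0.003,0])

```text
clock: 6.22
position: [638.4, 136.6, 76.9]
ee_rot: [0.707, -0.707, 0.0, -0.0]
contact_force: [-1.0, 0.3, 1.3]
gripper_width: 52.0
```

Request:
apply_moves(plan=[1,0,0,-0.001,0,1,0,0,-0.001,0,1,0,0,-0.001,0])

```text
clock: 6.47
position: [638.5, 136.6, 76.7]
ee_rot: [0.707, -0.707, 0.0, -0.001]
contact_force: [-2.4, 0.8, 5.0]
gripper_width: 52.0
```

```bash
python3 - <<'E'
from h import *
im=snap('scene','scene3');crop('scene3',210,110,290,190,8,'c8');s=arm.read_state()
print(s['position'],s['contact_force'])
E
```

```text
[638.5263936  136.64698769  76.71927529] [-2.35622342  0.21951819  6.17342389]
```

View pics/c8.png

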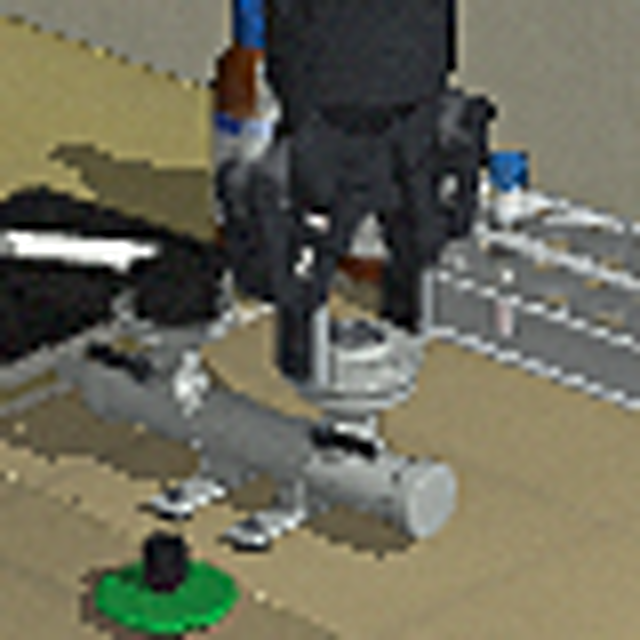

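Request:
apply_moves(plan=[0.2,0,0,0,0,-0.3,0,0,0,0,-1,0,0,0,0,-1,0,0,0,0,-1,0,0,0,0,-1,0,0,0.02,0,-1,0,0,0.05,0,-1,0,0,0.08,0])

```text
clock: 7.18
position: [637.5, 136.2, 154.8]
ee_rot: [-0.707, 0.707, 0.001, -0.002]
contact_force: [0.8, 0.6, 0.1]
gripper_width: 85.7
```

Request:
apply_moves(plan=[-1,0,-0.04,0.05,0,-1,0,-0.08,0.08,0,-1,0,-0.08,0.08,0,-1,0,-0.08,0.08,0])

```text
clock: 7.52
position: [640.5, 53.3, 241.4]
ee_rot: [-0.706, 0.708, -0.003, 0.004]
contact_force: [0.2, 0.2, 0.3]
gripper_width: 85.0
```

```bash
python3 - <<'E'
from h import *
im=snap('wrist','wrist8');print(im['state']['position'],im['state']['contact_force'],im['state']['gripper_width'])
P=cloud(im);fits(P,[('fl',(638,136.4),85.5,91.5,34),('top',(638,136.4),92,98,30)])
Q=reg(P,(638,136.4),30,87,91);A=np.c_[Q[:,:2]-[638,136.4],np.ones(len(Q))];print(np.linalg.lstsq(A,Q[:,2],rcond=None)[0])
E
```

```text
[640.45636606  53.28538328 241.41295437] [0.23924553 0.24575094 0.32005848] 85.01190093051414
fl 1169 88.8 [638.3 136.3  27.6] 36 0.2
top 632 94.2 [638.5 136.   16.2] 36 0.54
[-2.43588488e-03 -2.46339131e-03  8.88650986e+01]
```

View pics/wrist8.png

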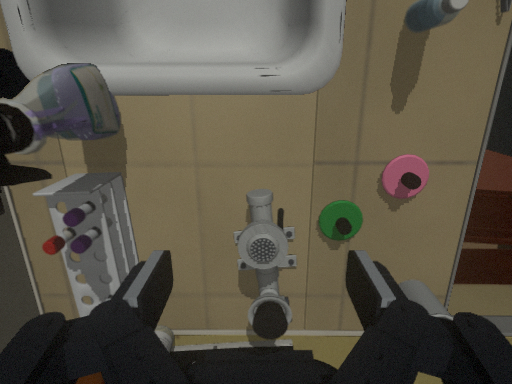

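Request:
apply_moves(plan=[-1,-0.198,-0.4145,-0.085,0,-1,-0.198,-0.4145,-0.085,0,-1,-0.198,-0.4145,-0.085,0,-1,-0.198,-0.4145,-0.085,0,-1,-0.198,-0.4145,-0.085,0,-1,-0.198,-0.4145,-0.085,0,-1,-0.198,-0.4145,-0.085,0,-1,-0.198,-0.4145,-0.085,0])

```text
clock: 8.23
position: [495.4, -239.8, 173.0]
ee_rot: [0.708, -0.707, -0.001, 0.0]
contact_force: [0.4, -0.6, 0.0]
gripper_width: 85.8
```

Request:
apply_moves(plan=[-1,-0.057,-0.118,-0.025,0,-1,-0.057,-0.118,-0.025,0,-1,-0.057,-0.118,-0.025,0,-1,-0.057,-0.118,-0.025,0,-1,-0.057,-0.118,-0.025,0,-1,-0.057,-0.118,-0.025,0])

```text
clock: 8.73
position: [439.5, -356.9, 148.4]
ee_rot: [-0.707, 0.707, 0.001, -0.0]
contact_force: [-0.2, 0.4, 0.3]
gripper_width: 85.6
```

```bash
python3 - <<'E'
from h import *
im=snap('wrist','wrist9');print(im['state']['position'],im['state']['contact_force'],im['state']['gripper_width'])
P=cloud(im);fits(P,[('ring',(437,-360),9,18,36)])
E
```

```text
[ 439.53812989 -356.90424796  148.39241563] [-0.20516138  0.35569143  0.34021756] 85.57851861825444
ring 1338 13.6 [ 442.  -357.8   27.6] 36 0.22
```

View pics/wrist9.png

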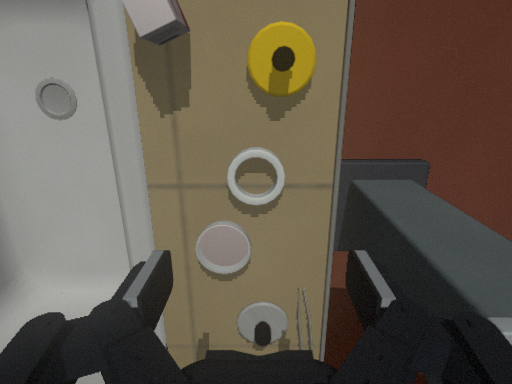

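Request:
apply_moves(plan=[-1,0.002,0,-0.04,0,-1,0.002,0,-0.08,0,-1,0.002,0,-0.11,0,-1,0.002,0,-0.12,0,-1,0.002,0,-0.12,0,-1,0.002,0,-0.12,0,-1,0.002,0,-0.12,0])

```text
clock: 9.37
position: [444.0, -357.5, 31.9]
ee_rot: [0.708, -0.707, 0.002, -0.001]
contact_force: [-0.5, 0.8, -0.1]
gripper_width: 85.8
```

```bash
python3 - <<'E'
from h import *
im=snap('wrist','wrist10');print(im['state']['position'],im['state']['contact_force'],im['state']['gripper_width'])
P=cloud(im);fits(P,[('ring',(442,-358),9,18,36)]);s=arm.read_state();print(s['position'])
E
```

```text
[ 444.00109181 -357.54960671   31.85241577] [-0.48624091  0.80199201 -0.11644486] 85.80826786396308
ring 3410 13.6 [ 442.  -357.7   27.7] 36 0.23
[ 443.84458104 -357.64083386   32.01134438]
```

View pics/wrist10.png

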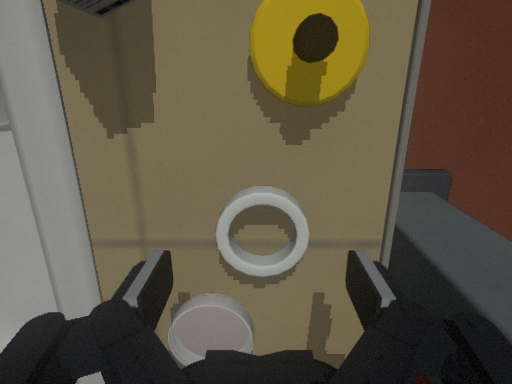

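Request:
apply_moves(plan=[-1,-0.002,0,-0.02,0,-1,-0.002,0,-0.03,0,-1,-0.002,0,-0.03,0,0.3,-0.002,0,-0.03,0,1,-0.002,0,-0.03,0,1,-0.002,0,-0.03,0,1,-0.002,0,-0.03,0,1,-0.002,0,-0.03,0])

```text
clock: 10.08
position: [440.9, -357.8, 1.5]
ee_rot: [0.707, -0.707, 0.001, -0.0]
contact_force: [-0.9, 1.3, 4.6]
gripper_width: 53.1
```

Request:
apply_moves(plan=[1,0,0,0,0,1,0,0,0,0,1,0,0,0,0])

```text
clock: 10.33
position: [440.9, -357.8, 1.4]
ee_rot: [0.707, -0.707, 0.001, -0.0]
contact_force: [-1.1, -0.5, 5.8]
gripper_width: 53.1
```

Request:
apply_moves(plan=[1,0,0,0.015,0,1,0,0,0.05,0,1,0,0,0.09,0,1,0,0,0.13,0,1,0,0,0.17,0,1,0,0,0.18,0,1,0,0,0.18,0])

```text
clock: 10.92
position: [442.1, -358.4, 184.9]
ee_rot: [0.707, -0.707, 0.005, -0.002]
contact_force: [-0.2, 0.4, -0.5]
gripper_width: 52.5
```

```bash
python3 - <<'E'
from h import *
im=snap('wrist','wrist11');print(im['state']['position'],im['state']['contact_force'],im['state']['gripper_width'])
p=im['state']['position'];P=cloud(im);fits(P,[('ring',p[:2],p[2]+7,p[2]+16,31)])
Q=reg(P,p[:2],28,p[2]+9,p[2]+15);A=np.c_[Q[:,:2]-p[:2],np.ones(len(Q))];print(np.linalg.lstsq(A,Q[:,2],rcond=None)[0]-[0,0,p[2]]);s=arm.read_state();print(s['position'])
E
```

```text
[ 442.07357042 -358.41657789  184.91901435] [-0.23406936  0.37693278 -0.53528505] 52.542598649862484
ring 5075 197.0 [ 441.7 -358.4   27.8] 36 0.87
[ 6.38658434e-03 -4.80058435e-03  1.20010718e+01]
[ 440.59617747 -357.4213653   181.82327959]
```

View pics/wrist11.png

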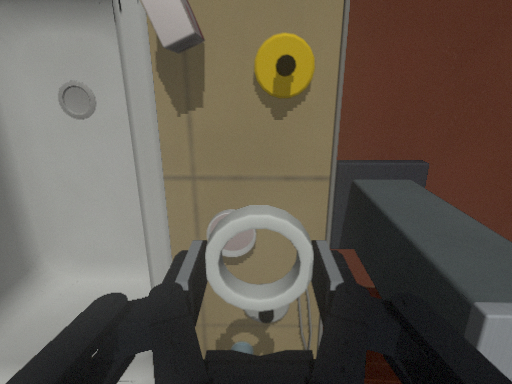

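Request:
apply_moves(plan=[1,0.12,0.3,0,0,1,0.12,0.3,0,0,1,0.12,0.3,0,0,1,0.12,0.3,0,0,1,0.12,0.3,0,0,1,0.12,0.3,0,0,1,0.12,0.3,0,0,1,0.12,0.3,0,0])

```text
clock: 11.63
position: [559.5, -54.4, 177.5]
ee_rot: [0.708, -0.707, -0.001, 0.001]
contact_force: [0.1, -0.5, -0.1]
gripper_width: 53.0
```

Request:
apply_moves(plan=[1,0.078,0.194,0,0,1,0.078,0.194,0,0,1,0.078,0.194,0,0,1,0.078,0.194,0,0,1,0.078,0.194,-0.01,0,1,0.078,0.194,-0.05,0,1,0.078,0.194,-0.06,0,1,0.078,0.194,-0.06,0])

```text
clock: 12.3
position: [634.1, 135.9, 113.2]
ee_rot: [0.707, -0.707, -0.003, 0.006]
contact_force: [-0.9, -0.3, -1.5]
gripper_width: 52.7
```

Request:
apply_moves(plan=[1,0,0,0,0,1,0,0,0,0,1,0,0,0,0])

```text
clock: 12.55
position: [638.9, 136.1, 121.8]
ee_rot: [-0.707, 0.707, -0.001, 0.002]
contact_force: [-0.3, -0.5, -0.5]
gripper_width: 53.2
```

```bash
python3 - <<'E'
from h import *
im=snap('wrist','wrist12');print(im['state']['position'])
p=im['state']['position'];P=cloud(im);fits(P,[('ring',p[:2],p[2]+7,p[2]+16,31)])
s=arm.read_state();print(s['position'])
E
```

```text
[638.91672176 136.10510128 121.82397094]
ring 5085 133.9 [638.6 136.1  27.9] 36 0.84
[638.79871878 136.20793948 121.81696506]
```

View pics/wrist12.png

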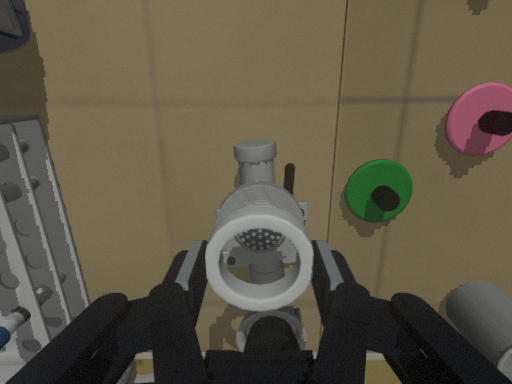

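Request:
apply_moves(plan=[1,0,0,-0.01,0,1,0,0,-0.018,0,1,0,0,-0.022,0,1,0,0,-0.025,0,1,0,0,-0.027,0,1,0,0,-0.028,0,1,0,0,-0.028,0])

```text
clock: 13.18
position: [637.9, 136.8, 91.4]
ee_rot: [0.707, -0.707, -0.0, 0.0]
contact_force: [-0.5, 0.2, -0.6]
gripper_width: 53.4
```

Request:
apply_moves(plan=[1,0,0,-0.001,0,1,0,0,-0.001,0,1,0,0,-0.002,0,1,0,0,-0.002,0])

```text
clock: 13.52
position: [638.1, 136.9, 90.5]
ee_rot: [0.707, -0.707, 0.0, -0.0]
contact_force: [-1.2, -0.2, 3.1]
gripper_width: 52.8
```

Request:
apply_moves(plan=[0.2,0,0,0,0,-0.3,0,0,0,0,-1,0,0,0,0,-1,0,0,0,0,-1,0,0,0,0,-1,0,0,0.02,0,-1,0,0,0.05,0,-1,0,0,0.08,0])

```text
clock: 14.18
position: [637.3, 136.4, 169.2]
ee_rot: [-0.707, 0.707, 0.001, -0.002]
contact_force: [1.0, -0.8, 0.1]
gripper_width: 85.4
```

Request:
apply_moves(plan=[-1,0,-0.04,0.04,0,-1,0,-0.08,0.05,0,-1,0,-0.08,0.05,0,-1,0,-0.08,0.05,0,-1,0,-0.08,0.05,0])

```text
clock: 14.6
position: [637.7, 56.1, 219.4]
ee_rot: [-0.706, 0.708, 0.0, 0.0]
contact_force: [-0.2, 0.3, -0.9]
gripper_width: 85.0
```

```bash
python3 - <<'E'
from h import *
im=snap('wrist','wrist13');print(im['state']['position'],im['state']['contact_force'],im['state']['gripper_width'])
P=cloud(im);fits(P,[('ring',(638,136.4),98,107,34),('face',(638,136.4),92,97,20),('fun',(421,262),70,88,40)])
Q=reg(P,(638,136.4),29,100,106);A=np.c_[Q[:,:2]-[638,136.4],np.ones(len(Q))];print(np.linalg.lstsq(A,Q[:,2],rcond=None)[0])
crop('wrist13',180,190,340,310,5,'c13')
s=arm.read_state();print(s['position'])
E
```

```text
[637.67231399  56.13679891 219.4035138 ] [-0.22399995  0.34785684 -0.86990746] 84.95995610954196
ring 1238 102.5 [637.7 136.6  27.6] 36 0.3
face 712 94.1 [638.9 138.8  17.3] 36 1.4
fun 0
[-1.13097984e-03  3.10004059e-04  1.02448721e+02]
[637.44128291  56.83095076 218.6424217 ]
```

View pics/c13.png

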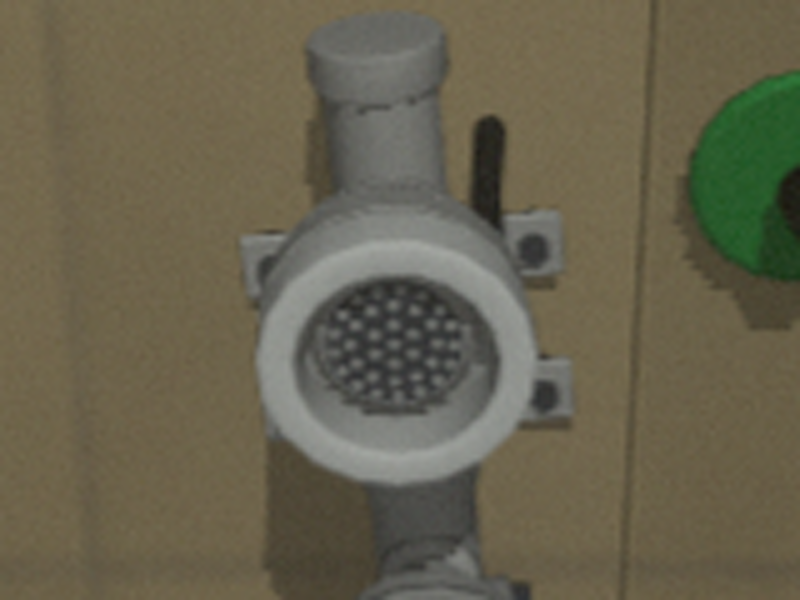

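Request:
apply_moves(plan=[-1,-0.217,0.12,-0.01,0,-1,-0.217,0.12,-0.01,0,-1,-0.217,0.12,-0.01,0,-1,-0.217,0.12,-0.01,0,-1,-0.217,0.12,-0.01,0,-1,-0.217,0.12,-0.01,0,-1,-0.217,0.12,-0.01,0,-1,-0.217,0.12,-0.01,0])

```text
clock: 15.32
position: [418.9, 178.4, 209.1]
ee_rot: [0.709, -0.705, -0.0, 0.001]
contact_force: [-0.2, -0.2, -0.3]
gripper_width: 85.6
```

```bash
python3 - <<'E'
from h import *
im=snap('wrist','wrist14');print(im['state']['position'],im['state']['contact_force'],im['state']['gripper_width'])
P=cloud(im);fits(P,[('fun',(421,262),70,88,40)])
s=arm.read_state();print(s['position'])
E
```

```text
[418.94623528 178.35001267 209.13095726] [-0.15894442 -0.21249472 -0.32662949] 85.56156847383376
fun 884 78.8 [423.3 261.1  28.5] 36 0.29
[420.2151756  177.95189019 209.28114529]
```

View pics/wrist14.png

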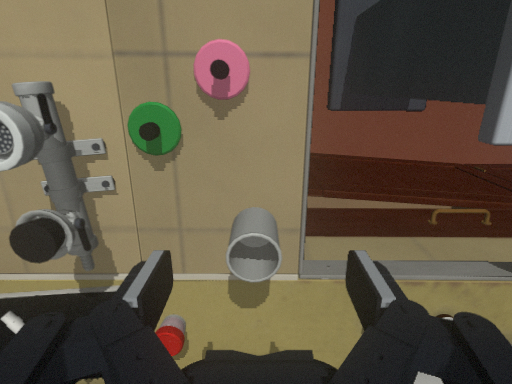

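```bash
python3 - <<'E'
from h import *
for t in ['wrist14','side0','scene0','wrist0']:
    P=cloud(load(t)); 
    m=np.isfinite(P[...,2])&(abs(P[...,0]-423)<110)&(abs(P[...,1]-261)<110)&(np.hypot(P[...,0]-423,P[...,1]-261)>33)&(P[...,2]>10)&(P[...,2]<200)
    Q=P[m]; print(t,len(Q),Q.min(0) if len(Q) else '',Q.max(0) if len(Q) else ''); 
    Q=Q[Q[:,2]>60];print(len(Q), Q[:8].round() if len(Q) else '')
E
```

```text
wrist14 273 [507.34359154 151.47788976  10.10324578] [532.99753116 169.09968042  13.69480674]
0 
side0 28 [391.00441851 151.61377424  11.32822639] [532.99769452 293.10451123  80.28098583]
2 [[395. 279.  80.]
 [402. 288.  64.]]
scene0 17 [507.0166204  152.54721836  11.27503842] [531.20011241 167.67696992  13.95720905]
0 
wrist0 75 [507.80762248 151.15288768  10.02983664] [532.95490385 168.99538306  13.94187092]
0
```

Request:
apply_moves(plan=[-1,0.002,0.04,-0.01,0,-1,0.002,0.075,-0.03,0,-1,0.002,0.0846,-0.06,0,-1,0.002,0.0846,-0.085,0,-1,0.002,0.0846,-0.085,0,-1,0.002,0.0846,-0.085,0,-1,0.002,0.0846,-0.085,0])

```text
clock: 15.95
position: [424.3, 261.5, 125.5]
ee_rot: [-0.707, 0.707, -0.0, 0.001]
contact_force: [0.2, 0.6, 1.2]
gripper_width: 85.5
```

```bash
python3 - <<'E'
from h import *
im=snap('wrist','wrist15');print(im['state']['position'],im['state']['contact_force'],im['state']['gripper_width'])
P=cloud(im);fits(P,[('fun',(423,262),74,86,35)])
s=arm.read_state();print(s['position'])
E
```

```text
[424.25560595 261.49882875 125.48582586] [0.2005527  0.55517435 1.15629385] 85.48466541911021
fun 1534 79.5 [423.3 261.7  28.7] 36 0.26
[424.31903901 261.69078072 126.09563606]
```

View pics/wrist15.png

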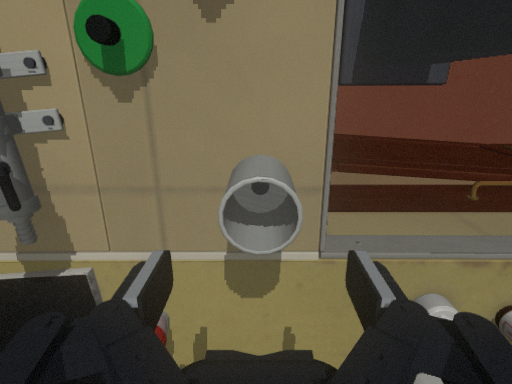

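Request:
apply_moves(plan=[-1,-0.001,0,-0.03,0,-1,-0.001,0,-0.055,0,-1,-0.001,0,-0.069,0,-1,-0.001,0,-0.069,0,-1,-0.001,0,-0.069,0,0,-0.001,0,-0.069,0,1,-0.001,0,-0.069,0,1,-0.001,0,-0.069,0])

```text
clock: 16.67
position: [423.1, 262.4, 57.9]
ee_rot: [0.707, -0.707, 0.0, -0.002]
contact_force: [-2.7, -1.2, 7.8]
gripper_width: 54.9
```

Request:
apply_moves(plan=[1,0,0,0,0,1,0,0,0,0,1,0,0,0,0,1,0,0,0,0,1,0,0,0,0])

```text
clock: 17.08
position: [422.9, 262.4, 58.0]
ee_rot: [0.707, -0.707, 0.0, -0.002]
contact_force: [-1.1, -1.0, 6.4]
gripper_width: 54.6
```

Request:
apply_moves(plan=[1,0,0,0.015,0,1,0,0,0.05,0,1,0,0,0.09,0,1,0,0,0.13,0,1,0,0,0.16,0,1,0,0,0.16,0,1,0,0,0.16,0,1,0,0,0.16,0])

```text
clock: 17.75
position: [421.0, 260.8, 215.1]
ee_rot: [-0.707, 0.707, 0.0, -0.001]
contact_force: [-0.5, 0.7, -2.0]
gripper_width: 54.4
```

```bash
python3 - <<'E'
from h import *
im=snap('wrist','wrist16');print(im['state']['position'],im['state']['contact_force'],im['state']['gripper_width'])
p=im['state']['position'];P=cloud(im);fits(P,[('fun',p[:2],p[2]+14,p[2]+28,31)])
Q=reg(P,p[:2],29,p[2]+18,p[2]+26);A=np.c_[Q[:,:2]-p[:2],np.ones(len(Q))];print(np.linalg.lstsq(A,Q[:,2],rcond=None)[0]-[0,0,p[2]])
im=snap('scene','scene16');crop('scene16',140,80,240,180,6,'c16')
s=arm.read_state();print(s['position'])
E
```

```text
[421.01660354 260.76287564 215.1432375 ] [-0.46665144  0.66904291 -2.04469518] 54.43194455749987
fun 4218 236.4 [420.7 260.   28.8] 36 0.82
[ 3.55818277e-03 -1.83497955e-02  2.13961789e+01]
[420.98818964 260.519344   214.07405622]
```

View pics/c16.png

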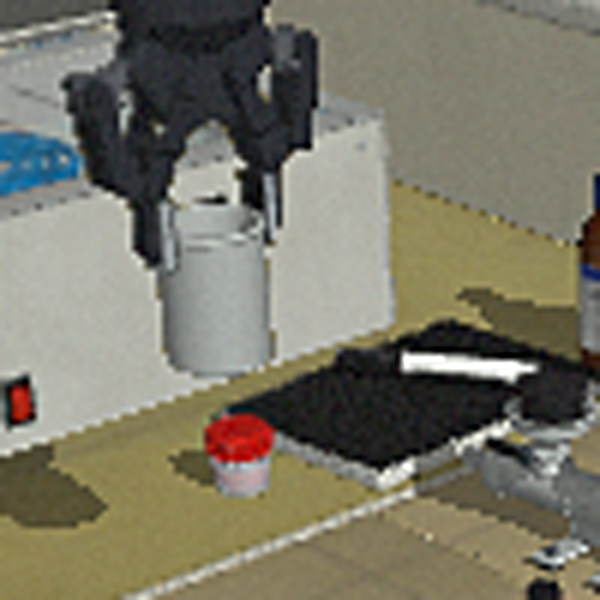

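View pics/wrist16.png

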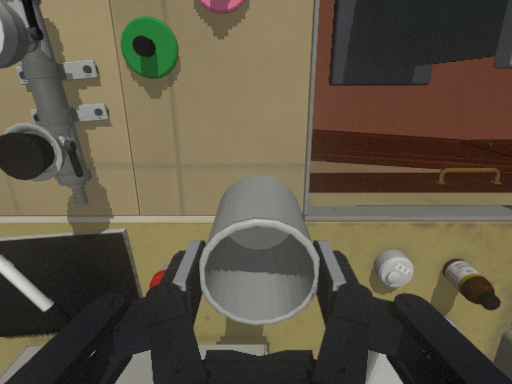

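Request:
apply_moves(plan=[1,0.2157,-0.124,0,0,1,0.2157,-0.124,0,0,1,0.2157,-0.124,0,0,1,0.2157,-0.124,0,0,1,0.2157,-0.124,0,0,1,0.2157,-0.124,0,0,1,0.2157,-0.124,-0.015,0,1,0.2157,-0.124,-0.03,0])

```text
clock: 18.52
position: [639.1, 135.4, 182.7]
ee_rot: [-0.706, 0.708, 0.0, -0.001]
contact_force: [-1.0, 0.4, -2.1]
gripper_width: 54.5
```

Request:
apply_moves(plan=[1,0,0,0,0,1,0,0,0,0,1,0,0,0,0,1,0,0,0,0])

```text
clock: 18.85
position: [637.9, 137.9, 186.6]
ee_rot: [0.707, -0.707, 0.0, -0.001]
contact_force: [0.9, 0.1, -1.5]
gripper_width: 54.7
```

```bash
python3 - <<'E'
from h import *
im=snap('scene','scene17');im=snap('side','side17')
crop('scene17',200,70,300,170,7,'c17');crop('side17',160,100,240,220,6,'c17s')
s=arm.read_state();print(s['position'],s['contact_force'])
E
```

```text
[637.79255846 137.96396817 186.89736022] [-0.41636872  0.35498919 -1.78622212]
```

View pics/c17.png

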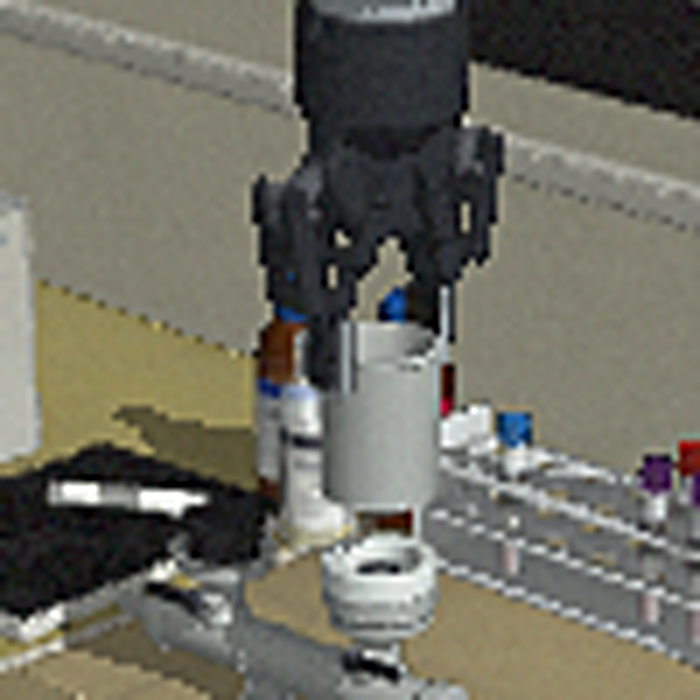

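View pics/c17s.png

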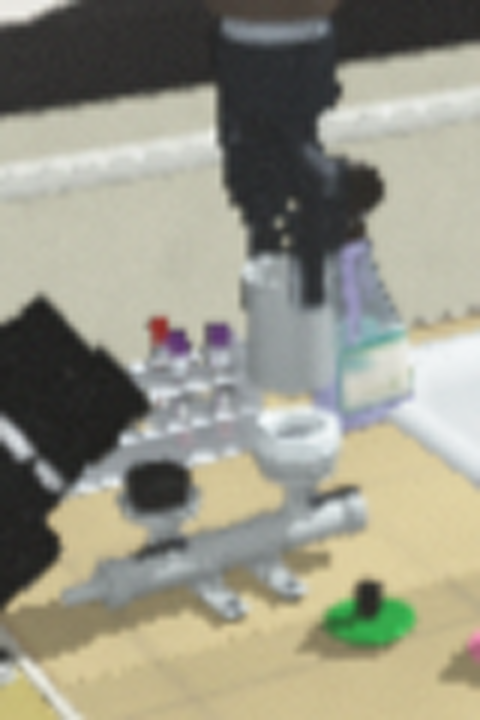

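```bash
python3 - <<'E'
from h import *
for t,(u0,v0,f) in dict(side17=(160,100,6),scene17=(200,70,7)).items():
    im=load(t)
    for z in (89,103,129,136,209):
        a=np.array(proj(im,(637.7,136.6,z)));print(t,z,((a-[u0,v0])*f).round(0), 'dx1mm/dy1mm',((np.array(proj(im,(638.7,136.6,z)))-a)*f).round(2),((np.array(proj(im,(637.7,137.6,z)))-a)*f).round(2))
E
```

```text
side17 89 [297. 442.] dx1mm/dy1mm [-0.68 -0.55] [-1.4   0.33]
side17 103 [296. 422.] dx1mm/dy1mm [-0.69 -0.54] [-1.4   0.33]
side17 129 [294. 385.] dx1mm/dy1mm [-0.69 -0.53] [-1.41  0.32]
side17 136 [293. 375.] dx1mm/dy1mm [-0.69 -0.52] [-1.42  0.32]
side17 209 [288. 267.] dx1mm/dy1mm [-0.7  -0.48] [-1.45  0.29]
scene17 89 [379. 582.] dx1mm/dy1mm [ 1.48 -0.6 ] [-1.5  -0.62]
scene17 103 [379. 555.] dx1mm/dy1mm [ 1.49 -0.59] [-1.51 -0.61]
scene17 129 [380. 503.] dx1mm/dy1mm [ 1.5  -0.58] [-1.52 -0.59]
scene17 136 [380. 490.] dx1mm/dy1mm [ 1.51 -0.57] [-1.53 -0.59]
scene17 209 [381. 340.] dx1mm/dy1mm [ 1.54 -0.52] [-1.57 -0.54]
```

```bash
python3 - <<'E'
from h import *
for t in ['scene17','side17']:
    P=cloud(load(t))
    for z0,z1,n in [(140,160,'low'),(160,185,'mid'),(140,185,'all'),(82,100,'ringside')]:
        Q=reg(P,(638,137),45,z0,z1)
        f=lambda p:np.hypot(Q[:,0]-p[0],Q[:,1]-p[1])-28
        s=least_squares(f,[638,137],loss='soft_l1');print(t,n,len(Q),s.x.round(1),np.std(f(s.x)).round(2))
crop('side17',185,130,235,190,12,'c17t')
E
```

```text
scene17 low 98 [637.6 140.1] 2.24
scene17 mid 125 [638.1 139.4] 1.97
scene17 all 223 [637.9 139.7] 2.11
scene17 ringside 119 [637.2 138.5] 5.86
side17 low 74 [639.3 139.8] 2.64
side17 mid 91 [638.5 139.6] 2.71
side17 all 165 [638.9 139.8] 2.7
side17 ringside 93 [637.5 140.5] 5.12
```

View pics/c17t.png

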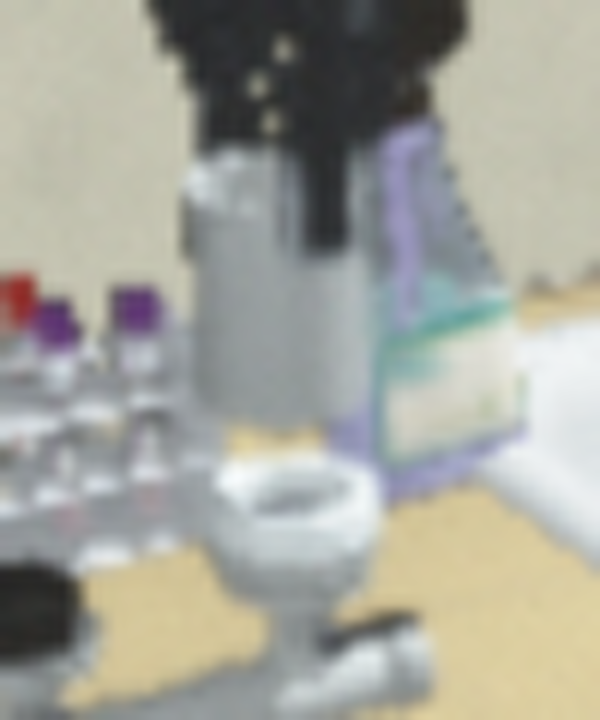

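Request:
apply_moves(plan=[1,-0.0005,-0.0012,-0.012,0,1,-0.0005,-0.0012,-0.02,0,1,-0.0005,-0.0012,-0.024,0,1,-0.0005,-0.0012,-0.026,0,1,-0.0005,-0.0012,-0.027,0,1,-0.0005,-0.0012,-0.028,0,1,-0.0005,-0.0012,-0.028,0])

```text
clock: 19.53
position: [637.3, 136.3, 157.8]
ee_rot: [0.707, -0.707, 0.0, -0.0]
contact_force: [-0.4, 0.2, -1.6]
gripper_width: 54.7
```

Request:
apply_moves(plan=[1,0,0,-0.001,0,1,0,0,-0.002,0,1,0,0,-0.003,0,1,0,0,-0.004,0,1,0,0,-0.004,0])

```text
clock: 19.95
position: [637.2, 136.1, 153.8]
ee_rot: [0.707, -0.707, 0.0, -0.0]
contact_force: [0.6, 0.1, -0.9]
gripper_width: 54.6
```

Request:
apply_moves(plan=[1,0,0,-0.001,0,1,0,0,-0.001,0,1,0,0,-0.002,0,1,0,0,-0.002,0])

```text
clock: 20.28
position: [637.3, 136.0, 153.6]
ee_rot: [0.707, -0.707, 0.001, -0.0]
contact_force: [-2.7, -0.7, 6.3]
gripper_width: 54.5
```

Request:
apply_moves(plan=[0.2,0,0,0,0,-0.3,0,0,0,0,-1,0,0,0,0,-1,0,0,0,0,-1,0,0,0,0,-1,0,0,0.02,0,-1,0,0,0.05,0,-1,0,0,0.08,0])

```text
clock: 20.95
position: [636.6, 136.0, 231.0]
ee_rot: [0.707, -0.707, -0.001, 0.002]
contact_force: [0.7, -0.5, 0.9]
gripper_width: 85.7
```

Request:
apply_moves(plan=[-1,0,-0.03,0.04,0,-1,0,-0.07,0.06,0,-1,0,-0.07,0.06,0,-1,0,-0.07,0.06,0,-1,0,-0.07,0.06,0])

```text
clock: 21.37
position: [636.9, 65.9, 291.0]
ee_rot: [-0.707, 0.708, 0.0, 0.0]
contact_force: [0.1, 1.2, -1.0]
gripper_width: 85.4
```

```bash
python3 - <<'E'
from h import *
im=snap('wrist','wrist18');print(im['state']['position'],im['state']['contact_force'],im['state']['gripper_width'])
P=cloud(im);fits(P,[('fun',(638,136.4),170,182,34)])
Q=reg(P,(638,136.4),31,173,180);A=np.c_[Q[:,:2]-[638,136.4],np.ones(len(Q))];print(np.linalg.lstsq(A,Q[:,2],rcond=None)[0])
snap('scene','scene18');crop('scene18',200,90,300,190,6,'c18')
E
```

```text
[636.87972022  65.85513981 291.01752542] [ 0.05849847  1.22812243 -1.03132076] 85.39517362684985
fun 759 174.9 [637.8 135.2  28.6] 36 0.25
[ 5.71671487e-04 -2.57135985e-03  1.74962708e+02]
```

View pics/wrist18.png

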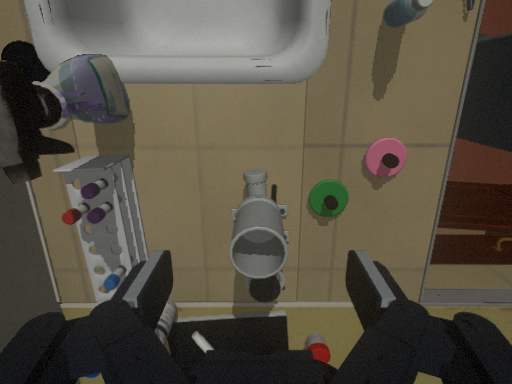

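View pics/c18.png

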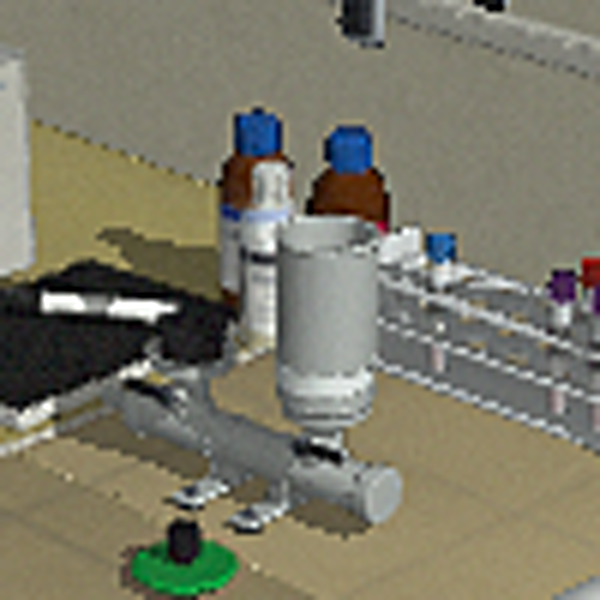

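Request:
apply_moves(plan=[-1,-0.18,-0.22,-0.12,0,-1,-0.18,-0.22,-0.12,0,-1,-0.18,-0.22,-0.12,0,-1,-0.18,-0.22,-0.12,0,-1,-0.18,-0.22,-0.12,0,-1,-0.18,-0.22,-0.12,0,-1,-0.18,-0.22,-0.12,0,-1,-0.18,-0.22,-0.12,0])

```text
clock: 22.13
position: [451.9, -154.8, 168.1]
ee_rot: [-0.706, 0.708, 0.003, -0.002]
contact_force: [0.6, 0.6, -0.2]
gripper_width: 85.8
```

Request:
apply_moves(plan=[-1,-0.0225,-0.03,-0.03,0,-0.3,-0.0225,-0.03,-0.03,0,-0.2,-0.0225,-0.03,-0.03,0,-0.2,-0.0225,-0.03,-0.03,0,-0.2,-0.0225,-0.03,-0.03,0])

```text
clock: 22.55
position: [436.0, -183.2, 142.1]
ee_rot: [0.708, -0.707, 0.001, -0.0]
contact_force: [-0.2, 0.3, -0.3]
gripper_width: 51.2
```

```bash
python3 - <<'E'
from h import *
im=snap('wrist','wrist19');print(im['state']['position'],im['state']['contact_force'],im['state']['gripper_width'])
P=cloud(im);fits(P,[('fl',(435,-184),9,16,36),('knob',(435,-184),31,38,18)])
s=arm.read_state();print(s['position'])
E
```

```text
[ 436.00905724 -183.16303171  142.06150244] [-0.16890719  0.32697678 -0.28251061] 51.217442713512035
fl 2514 11.8 [ 435.4 -183.6   29.2] 36 0.19
knob 312 33.7 [ 435.4 -183.8    8.5] 36 0.26
[ 436.12537833 -183.10579506  142.24690481]
```

View pics/wrist19.png

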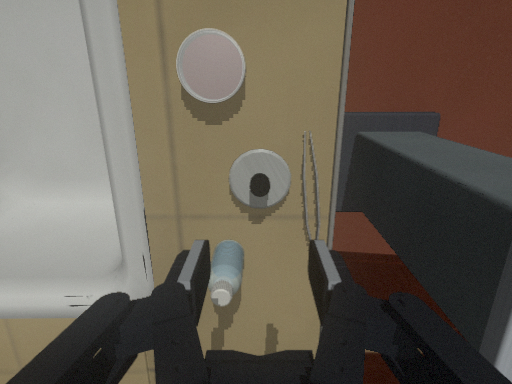

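Request:
apply_moves(plan=[-0.2,-0.0005,-0.0005,-0.04,0,-0.2,-0.0005,-0.0005,-0.08,0,-0.2,-0.0005,-0.0005,-0.105,0,-0.2,-0.0005,-0.0005,-0.115,0,-0.2,-0.0005,-0.0005,-0.115,0,-0.2,-0.0005,-0.0005,-0.115,0])

```text
clock: 23.1
position: [435.3, -183.8, 26.8]
ee_rot: [0.708, -0.707, 0.0, -0.0]
contact_force: [-0.7, -0.3, 0.8]
gripper_width: 51.0
```

```bash
python3 - <<'E'
from h import *
im=snap('wrist','wrist20');print(im['state']['position'],im['state']['contact_force'],im['state']['gripper_width'])
P=cloud(im);fits(P,[('fl',(435,-184),9,16,36),('knob',(435,-184),31,38,18)])
s=arm.read_state();print(s['position'])
E
```

```text
[ 435.25185946 -183.80748174   26.82501312] [-0.70045581 -0.31795499  0.82784603] 51.00066482370476
fl 5871 11.8 [ 435.4 -183.4   29.2] 36 0.2
knob 861 33.8 [ 435.4 -183.7    8.7] 36 0.24
[ 435.72223594 -183.9491309    27.54576195]
```

View pics/wrist20.png

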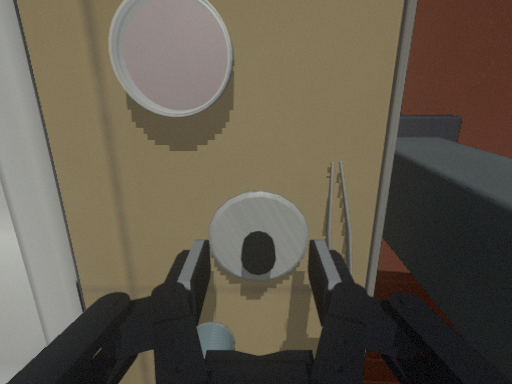

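Request:
apply_moves(plan=[-0.2,0,0,-0.006,0,-0.2,0,0,-0.01,0,-0.2,0,0,-0.01,0,0.5,0,0,-0.01,0,1,0,0,-0.01,0,1,0,0,-0.01,0,1,0,0,-0.01,0,1,0,0,-0.01,0])

```text
clock: 23.82
position: [434.5, -184.4, 17.2]
ee_rot: [0.707, -0.707, 0.0, -0.0]
contact_force: [-0.7, -0.1, 5.2]
gripper_width: 15.4
```

Request:
apply_moves(plan=[1,0,0,0,0,1,0,0,0,0,1,0,0,0,0,1,0,0,0,0])

```text
clock: 24.15
position: [434.5, -184.4, 17.2]
ee_rot: [0.707, -0.707, 0.0, -0.0]
contact_force: [0.1, -0.3, 5.1]
gripper_width: 15.3
```

Request:
apply_moves(plan=[1,0,0,0.015,0,1,0,0,0.05,0,1,0,0,0.09,0,1,0,0,0.13,0,1,0,0,0.17,0,1,0,0,0.21,0,1,0,0,0.235,0,1,0,0,0.235,0])

```text
clock: 24.82
position: [437.0, -185.1, 257.8]
ee_rot: [0.707, -0.707, 0.005, -0.004]
contact_force: [0.5, -0.7, -0.3]
gripper_width: 15.6
```

```bash
python3 - <<'E'
from h import *
arm.get_image('side');im=snap('wrist','wrist21');print(im['state']['position'],im['state']['contact_force'],im['state']['gripper_width'])
p=im['state']['position'];P=cloud(im);fits(P,[('fl',p[:2],p[2]-9,p[2]-1,34),('knob',p[:2],p[2]+13,p[2]+20,16)])
Q=reg(P,p[:2],28,p[2]-8,p[2]-2);A=np.c_[Q[:,:2]-p[:2],np.ones(len(Q))];print(np.linalg.lstsq(A,Q[:,2],rcond=None)[0]-[0,0,p[2]])
s=arm.read_state();print(s['position'])
E
```

```text
[ 435.34604614 -184.36862247  254.29157186] [-0.23341696 -0.40178428 -2.48273828] 15.433863753420527
fl 4125 248.8 [ 435.1 -183.8   29.1] 30 1.35
knob 1102 270.8 [ 435.  -183.8    9. ] 36 2.6
[ 3.88509225e-03  6.56311098e-03 -5.40420461e+00]
[ 433.90683992 -184.04172044  251.82696287]
```

View pics/wrist21.png

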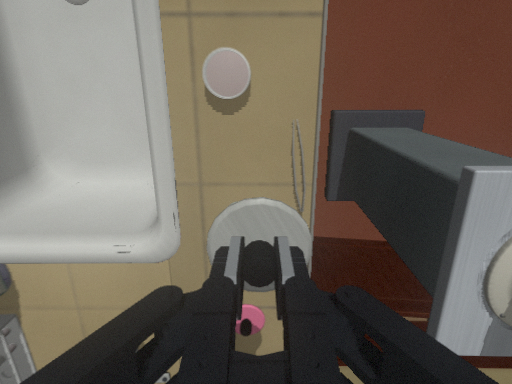

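Request:
apply_moves(plan=[1,0.16,0.25,0,0,1,0.16,0.25,0,0,1,0.16,0.25,0,0,1,0.16,0.25,0,0,1,0.16,0.25,0,0,1,0.16,0.25,0,0,1,0.16,0.25,0,0,1,0.16,0.25,0,0])

```text
clock: 25.58
position: [596.0, 70.5, 247.3]
ee_rot: [0.709, -0.706, -0.001, 0.002]
contact_force: [0.4, -1.1, -0.7]
gripper_width: 15.7
```

Request:
apply_moves(plan=[1,0.0435,0.0696,0,0,1,0.0435,0.0696,0,0,1,0.0435,0.0696,-0.01,0,1,0.0435,0.0696,-0.03,0,1,0.0435,0.0696,-0.04,0,1,0.0435,0.0696,-0.04,0,1,0.0435,0.0696,-0.04,0,1,0.0435,0.0696,-0.04,0])

```text
clock: 26.25
position: [637.8, 134.7, 212.1]
ee_rot: [-0.707, 0.707, -0.0, 0.0]
contact_force: [0.5, -0.1, -0.2]
gripper_width: 15.4
```

```bash
python3 - <<'E'
from h import *
arm.get_image('side');im=snap('wrist','wrist22');print(im['state']['position'],im['state']['contact_force'],im['state']['gripper_width'])
p=im['state']['position'];P=cloud(im);fits(P,[('fl',p[:2],p[2]-9,p[2]-1,34)])
snap('side','side22');snap('scene','scene22')
crop('scene22',225,70,285,150,8,'c22');crop('side22',175,90,235,170,8,'c22s')
for t,(u0,v0,f) in dict(side22=(175,90,8),scene22=(225,70,8)).items():
    im=load(t)
    for z in (175,204,): print(t,z,((np.array(proj(im,(637.8,135.4,z)))-[u0,v0])*f).round(0))
print(arm.read_state()['position'])
E
```

```text
[638.02325746 134.88754861 212.71969533] [ 0.4911394  -0.213497   -0.87344608] 15.2091588460822
fl 4124 207.2 [637.8 135.5  29.1] 30 1.36
side22 175 [269. 503.]
side22 204 [266. 445.]
scene22 175 [237. 470.]
scene22 204 [238. 401.]
[637.93130752 135.08821222 212.85886447]
```

View pics/c22.png

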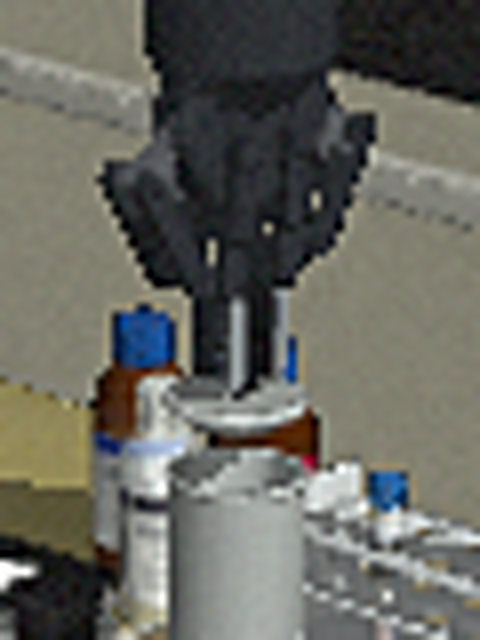

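View pics/c22s.png

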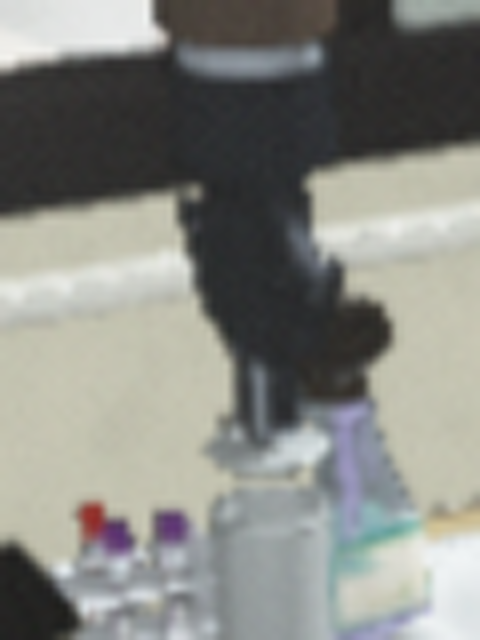

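Request:
apply_moves(plan=[1,0,-0.0005,-0.01,0,1,0,-0.0005,-0.016,0,1,0,-0.0005,-0.019,0,1,0,-0.0005,-0.021,0,1,0,-0.0005,-0.023,0,1,0,-0.0005,-0.024,0,1,0,-0.0005,-0.024,0])

```text
clock: 27.03
position: [637.6, 134.8, 187.4]
ee_rot: [0.707, -0.707, -0.0, 0.0]
contact_force: [-0.1, 1.0, -1.3]
gripper_width: 15.2
```

Request:
apply_moves(plan=[1,0,0,-0.001,0,1,0,0,-0.002,0,1,0,0,-0.003,0,1,0,0,-0.003,0,1,0,0,-0.003,0])

```text
clock: 27.45
position: [637.7, 134.8, 184.8]
ee_rot: [0.707, -0.707, 0.0, -0.0]
contact_force: [0.0, -0.2, -1.3]
gripper_width: 15.2
```

Request:
apply_moves(plan=[1,0,0,-0.001,0,1,0,0,-0.001,0,1,0,0,-0.001,0])

```text
clock: 27.7
position: [637.9, 134.8, 184.7]
ee_rot: [0.707, -0.707, 0.0, -0.001]
contact_force: [-1.4, 0.5, 5.1]
gripper_width: 15.4
```

Request:
apply_moves(plan=[0.4,0,0,0,0,0.2,0,0,0,0,-0.2,0,0,0,0,-0.2,0,0,0,0,-0.2,0,0,0,0,-0.2,0,0,0.01,0,-0.2,0,0,0.03,0,-0.2,0,0,0.06,0])

```text
clock: 28.37
position: [636.2, 134.4, 241.9]
ee_rot: [-0.707, 0.707, 0.001, -0.003]
contact_force: [-0.1, 0.5, 0.0]
gripper_width: 51.7
```

Request:
apply_moves(plan=[-0.5,0,-0.03,0.04,0,-1,0,-0.07,0.06,0,-1,0,-0.07,0.06,0,-1,0,-0.07,0.06,0,-1,0,-0.07,0.06,0,-1,0,-0.07,0.06,0])

```text
clock: 28.87
position: [637.1, 65.3, 302.4]
ee_rot: [0.707, -0.707, -0.001, 0.001]
contact_force: [-0.3, -0.4, -0.1]
gripper_width: 85.3
```

```bash
python3 - <<'E'
from h import *
im=snap('wrist','wrist23');print(im['state']['position'],im['state']['contact_force'],im['state']['gripper_width'])
P=cloud(im);fits(P,[('fl',(638,135.4),176,183,36),('knob',(638,135.4),198,206,18)])
Q=reg(P,(638,135.4),29,177,183);A=np.c_[Q[:,:2]-[638,135.4],np.ones(len(Q))];print(np.linalg.lstsq(A,Q[:,2],rcond=None)[0])
snap('scene','scene23');snap('side','side23');crop('scene23',210,90,290,190,6,'c23');crop('side23',160,110,240,210,6,'c23s')
crop('scene23',150,130,480,330,2,'c23w')
E
```

```text
[637.06365851  65.27239059 302.41214332] [-0.26311173 -0.37539733 -0.10697273] 85.29621982480647
fl 2026 179.2 [637.7 135.2  29. ] 36 0.3
knob 273 201.2 [637.8 135.2   8.5] 36 0.48
[-2.07957841e-03  2.09478025e-03  1.79230013e+02]
```

View pics/c23.png

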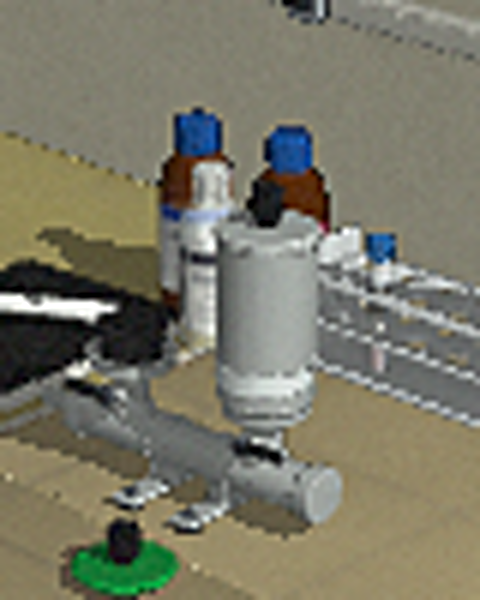

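View pics/c23s.png

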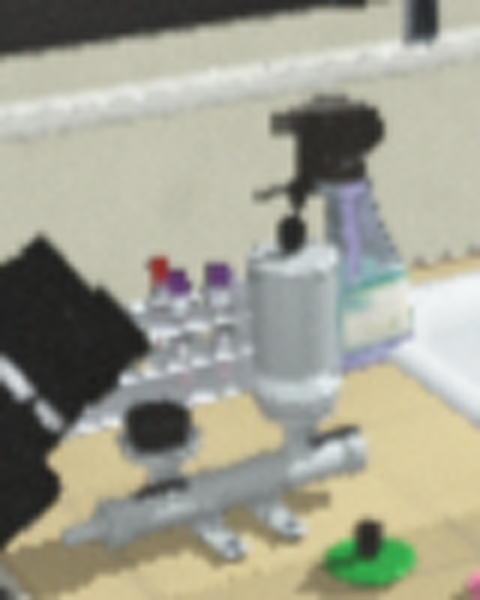

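View pics/c23w.png

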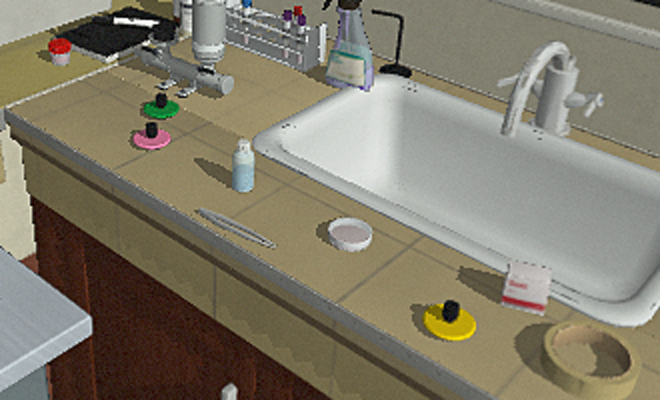

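Stack complete: the lid flange top is at 179.2 mm (nominal 179.5), level, and centred on the funnel. The bystanders and look-alikes look unmoved. Handing in.

```bash
python3 -c "
from bench import arm
print(arm.job_done())"
```

```text
the job is handed in; nothing more can be done
None
```

The filter holder is built on the open cup in the order asked: disc, seal ring, funnel, then the steel lid. Everything is let go, the gripper is clear of the stack, and the job was handed in at about 29 s.

Measured heights, from the wrist camera unless noted:

| Part | Surface measured | Measured (mm) | Nominal (mm) |
|---|---|---|---|
| Disc | flange top | 88.9 | 89 |
| Ring | top | 102.4 | 103 |
| Funnel | rim | 175.0 | 175.5 |
| Lid | flange top | 179.2 | 179.5 |

- **Level:** no surface sloped more than about 0.003.
- **Centring:** after each release, all four centres were within about 1.5 mm of each other, inside the fits' play.
- **Forces:** each part met its seat at the expected height with about 3–6 N, and no readout was above about 8 N.
- **Bench:** the scene picture showed the petri dish, vial, forceps, specimen cup and coloured look-alike lids looking undisturbed. I compared these by eye and did not re-measure them.
- **Disagreements:** before lowering the funnel, the side and scene views put it 2–3 mm off where the wrist camera did. I shifted it about 1 mm toward the ring and it seated freely. The gripper also read the widths about 1.5–4 mm under nominal, but every grasp held.

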